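Sort the full jars into the pantry box

ROBOT

A 7-joint arm with a two-finger parallel gripper is mounted at the origin on the work surface. World frame = base frame: x ahead of the robot, y to its left, z up, the work surface at z = 0. Lengths are in m, angles in rad, forces in N, time in s.
With the tool pointing down it reaches from about 0.4 to 0.85 m from the base axis. Payload 10.4 kg.
Tool frame: the origin (TCP) lies midway between the tips of the shut fingers; the grasp point (between the pads) lies r.grip_point_offset behind it (r.grip_point_offset is the distance from the TCP to the grasp point, in m); z points along the fingers, y is the line along which they close (so a half turn about z gives the same grasp; the last joint's range is limited). The gripper opens to 87 mm and grips with 3 to 60 N. Pads are 19 mm wide; open, the fingers measure 117 mm over their backs; the gripper's body (75 mm by 190 mm) begins 51 mm behind the grasp point.
Start: joints at [1.239, 0.332, -0.065, 1.46, 0.022, 1.35, -0.088], TCP at [0.19, -0.595, 0.223] pointing down, gripper open.
Joint ranges: [-2.6, 2.6], [-0.5, 2.12], [-1.47, 1.34], [0.16, 2.42], [-1.27, 4.41], [0.06, 2.06], [-2.6, 2.6]. Speed limits (rad/s): [2.22, 2.22, 2.79, 2.79, 3.14, 3.14, 3.14].

INTERFACE

Orientations are given as a unit quaternion [x, y, z, w].
In Python, from bench import r gives the robot as it stands.
- The arm moves only by the tool play_rows, never from a script. Its arguments are lists of equal length, an entry for each row: "claw": the closure, from 0 (fully open) to 1 (shut); "delta_pos": the shift along the tool's x, y, z scaled (see below), a list of three; "delta_rot": the turn, a rotation vector about the tool's x, y, z scaled (see below), a list of three. A call has 1 to 8 rows; each row shifts and turns the commanded pose from where the row before left it, along the tool's axes as they then stand; what a row does not reach is not made up. The controller multiplies each number of a shift by 200 mm and each number of a turn by pi rad. A row lasts 1/10 s, in which the tool goes at most 50 mm and 8.59 degrees, less where a joint would pass 70% of its speed; a pose out of reach is approached as far as the arm can. A call with a number of a shift or a turn outside -1 to 1 is refused whole. A call with a gripper value outside its range is refused whole. The fingers move at their own pace and stop on an object; "squeeze" is the grip in N (left out, the last holds). Time passes only in rows, so rows that do not move let the fingers close. It gives the time, the measured TCP pose, the force, the opening and the grip force at its end, in the units of the state.
- r.read_state(): the state, without advancing time (a new reading comes with each control period).
- r.camera(name): name is "scene" or "top"; returns a dict with "pixels" (420x560x3 uint8, red, green, blue), "camera_matrix" (3x3 intrinsics, pixels), "cam_to_world" (4x4, takes a point from camera to world coordinates). Camera axes: x right, y up, looking along -z (the intrinsics and any distortion apply to the point x, -y, -z); pixel columns grow to the right and rows downward; lengths in m; the calibration is good to about 2 mm. A picture is of the moment at which its call begins. There is no depth.
- r.close_job(): hands the job in; it is judged then, once.
The state is a dict: "time": time; "joint_positions": joint angles; "joint_vel": joint speeds; "joint_torque": joint torques, N m; "ee_pos": TCP position; "eef_rot": TCP orientation; "ft_force": force on the tool from outside, world axes, zero at the start; "torque": the same for the moment, N m; "width": finger opening in m; "grip_force": force on a finger pad.
Only numpy, scipy, OpenCV 4.12 (cv2) and the standard library are available. Lean on these libraries where they do the work, as an engineer would, in place of code of your own. Each camera call takes 0.05 s, during which the arm holds its last target. There are 200 camera calls.

TASK

Open the wooden lid box and find out by lifting them which of the look-alike jars on the worktop are full: stand every full jar upright in the box and every empty jar upright on the low metal tray. Grip the jars' caps lightly, leave the other things where they are, and once the full jars are in, bring the lid down by hand, not slamming it, until you feel it stop fully shut.

Things in the scene. Friction and masses are not known exactly. Their poses are not given: they have to be found in the camera images.
- box: fixed hinged wooden box, outside 150 x 310 x 125 mm (x, y, z of its own frame) without the lid, walls and floor 10 mm thick, open upward under the lid. Origin at the centre of its underside on the worktop; its x axis points from the front to the hinge side (away from the robot), y along its length. The three jars at most that are full fit side by side along y
- lid (a joint): angle of the box's wooden lid in rad: 0 shut (its stop), about 2.0 fully open, leaning back past upright. Lid 150 x 310 mm, 10 mm thick, 0.3 kg. The hinge is stiff: about 0.33 N m of friction, so that the lid stays at any angle it is left at
- lid_hinge (a point): middle of the lid's hinge line at the top of the box's far (+x) wall; the hinge line runs along the box's y axis, the lid's front rises as it opens
- lid_handle (a point): middle of the steel bar handle on the lid, a round bar 11 mm thick and 100 mm long along the box's y axis, its middle 35 mm above the lid's top face, on two 8 mm posts 85 mm apart; with the lid shut it lies 120 mm nearer the box's front than the hinge and 45 mm above it, and it turns with the lid: when raised it is on the lid's far side
- tray: fixed low aluminium tray for empties, 150 x 310 mm (its x, y), rim 20 mm high, walls and floor 6 mm thick. Origin at the centre of its underside on the worktop
- jar_a: white ceramic jar 105 mm tall: body 70 mm across, 75 mm high, above it a plain steel cap 44 mm across, 30 mm high (grip it there, under 50 N a finger). Origin at the centre of its underside, z up. All jars look alike; empty ones weigh 0.20 to 0.24 kg, full ones 0.44 to 0.52 kg, which only lifting or pushing tells. May be absent
- jar_b: white ceramic jar 105 mm tall: body 70 mm across, 75 mm high, above it a plain steel cap 44 mm across, 30 mm high (grip it there, under 50 N a finger). Origin at the centre of its underside, z up. All jars look alike; empty ones weigh 0.20 to 0.24 kg, full ones 0.44 to 0.52 kg, which only lifting or pushing tells. May be absent
- jar_c: white ceramic jar 105 mm tall: body 70 mm across, 75 mm high, above it a plain steel cap 44 mm across, 30 mm high (grip it there, under 50 N a finger). Origin at the centre of its underside, z up. All jars look alike; empty ones weigh 0.20 to 0.24 kg, full ones 0.44 to 0.52 kg, which only lifting or pushing tells. May be absent
- jar_d: white ceramic jar 105 mm tall: body 70 mm across, 75 mm high, above it a plain steel cap 44 mm across, 30 mm high (grip it there, under 50 N a finger). Origin at the centre of its underside, z up. All jars look alike; empty ones weigh 0.20 to 0.24 kg, full ones 0.44 to 0.52 kg, which only lifting or pushing tells. May be absent
- jar_e: white ceramic jar 105 mm tall: body 70 mm across, 75 mm high, above it a plain steel cap 44 mm across, 30 mm high (grip it there, under 50 N a finger). Origin at the centre of its underside, z up. All jars look alike; empty ones weigh 0.20 to 0.24 kg, full ones 0.44 to 0.52 kg, which only lifting or pushing tells. May be absent
- jar_f: white ceramic jar 105 mm tall: body 70 mm across, 75 mm high, above it a plain steel cap 44 mm across, 30 mm high (grip it there, under 50 N a finger). Origin at the centre of its underside, z up. All jars look alike; empty ones weigh 0.20 to 0.24 kg, full ones 0.44 to 0.52 kg, which only lifting or pushing tells. May be absent
- mug: teal ceramic mug, 80 mm across, 90 mm high, handle at its +y; bystander. Origin at the centre of its underside
- dripper: clear plastic dripper cone, 104 mm across the rim, 85 mm high; bystander. Origin at the centre of its underside
- spoon: stainless measuring spoon 150 mm long, lying on the worktop along its x; bystander. Origin at the middle of its underside
- creamer: small clear glass creamer with a steel cap, 68 mm across, 92 mm high, not one of the jars; bystander. Origin at the centre of its underside
- tin: closed square green tea tin, 70 x 70 mm, 115 mm high; bystander. Origin at the centre of its underside
- filters: cardboard box of filters, 60 x 150 x 100 mm (x, y, z); bystander. Origin at the centre of its underside

How it is judged:
By the outcome, as a careful person would: the job done as asked, in the order asked, and still so for the second after the job is handed in, with the robot touching nothing.
Of jar_a, jar_b, jar_c, jar_d, jar_e, jar_f only 4 to 5 are there at a start; the rules pass over those that are not, and their reading is None.
At some moment in a run one of jar_a, jar_b, jar_c, jar_d, jar_e, jar_f may be knocked a few centimetres aside while the robot is not near it.
It also fails if it takes over 210 s, if anything falls off the work surface, if the arm or the gripper's body presses on something with over 40 N, if the wrist force passes 120 N, or if a joint passes its speed limit or range.

## Working session

There is one attempt and no reset: what is moved stays moved. The work goes in short steps, Python scripts to look and compute and a tool call to move; the robot and the scene stay as the last step left them, time stands still between calls to the robot, and variables do not carry over. Pictures are saved under pics/ and viewed, at most 14 in all, crops included, and the job is handed in when it is done.

Besides the shell and the picture viewer there is one more tool, called after "Call:" as a command line: name --argument value ..., lists and objects as JSON in quotes. play_rows: Moves the arm, as the interface text tells. Shifts and turns lie within -1 to 1; 1 stands for 200 mm of shift or pi rad of turn. Its arguments: {"type":"object","properties":{"claw":{"type":"array"},"delta_pos":{"type":"array"},"delta_rot":{"type":"array"},"squeeze":{"type":"number"}},"required":["claw","delta_pos","delta_rot"]}

```bash
ls; mkdir -p pics; python3 - <<'E'
from bench import r
import cv2, numpy as np
print(r.read_state(), r.grip_point_offset)
for n in ("scene","top"):
    c=r.camera(n); cv2.imwrite(f"pics/{n}0.png",c["pixels"][:,:,::-1])
    np.savez(f"{n}.npz",K=c["camera_matrix"],T=c["cam_to_world"]); print(c["camera_matrix"],c["cam_to_world"],c.keys())
E
```

```text
pics
{'time': 0.0, 'joint_positions': array([ 1.23938305,  0.33290536, -0.06468319,  1.46092965,  0.02157066,
        1.34988755, -0.08845605]), 'joint_vel': array([ 0.00104414,  0.00030045,  0.00016539,  0.00042285, -0.00096654,
       -0.00132126,  0.00010093]), 'joint_torque': array([-4.63382603e-04, -6.23257971e+01,  2.42952886e-02, -3.89890766e+01,
       -6.14899141e-02,  3.99328151e-02,  1.22883571e-04]), 'ee_pos': array([ 0.18983432, -0.59507349,  0.22173854]), 'eef_rot': array([ 9.88099449e-01,  1.53814707e-01, -1.31080581e-04, -7.05909807e-04]), 'ft_force': array([-0.12234777,  0.23493879,  0.049074  ]), 'torque': array([-0.02964302,  0.05392405, -0.02073005]), 'grip_force': 0.0, 'width': 0.08673363889489878} 0.0187
[[495.08354189   0.         289.70824711]
 [  0.         495.08354189 207.31592413]
 [  0.           0.           1.        ]] [[ 0.59219313 -0.64756229  0.47955226  1.14966853]
 [ 0.80568726  0.46606086 -0.36558899 -0.45545968]
 [ 0.01324111  0.60286844  0.79773073  1.08330875]
 [ 0.          0.          0.          1.        ]] dict_keys(['pixels', 'camera_matrix', 'cam_to_world'])
[[467.60401397   0.         278.77686674]
 [  0.         467.60401397 214.11216974]
 [  0.           0.           1.        ]] [[ 0.02276329  0.98361293 -0.17885032  0.34771031]
 [-0.99905709  0.02899622  0.03231321  0.02482988]
 [ 0.03696968  0.17794613  0.98334552  1.18269915]
 [ 0.          0.          0.          1.        ]] dict_keys(['pixels', 'camera_matrix', 'cam_to_world'])
```

View pics/scene0.png

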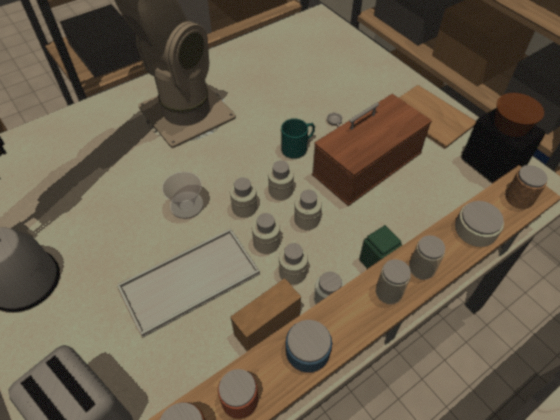

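View pics/top0.png

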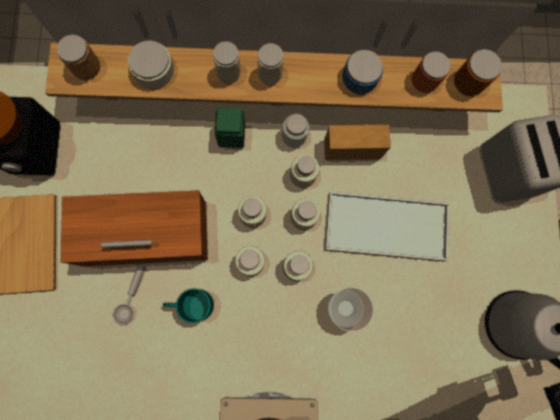

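The scene holds five jars: in the top view their caps are at about (306,167), (252,209), (306,212), (250,258) and (298,263). The creamer is at (296,127), the box at (133,228) with its handle at (127,244), and the tray at (387,226). I'll enlarge these areas to measure them.

```bash
cat > h.py <<'E'
import numpy as np, cv2
from scipy.spatial.transform import Rotation as R
def cam(n):
    d=np.load(f"{n}.npz"); return d["K"],d["T"]
def w(n,u,v,z):
    K,T=cam(n); d=T[:3,:3]@np.array([(u-K[0,2])/K[0,0],-(v-K[1,2])/K[1,1],-1]); o=T[:3,3]
    return o+d*(z-o[2])/d[2]
def px(n,p):
    K,T=cam(n); q=T[:3,:3].T@(np.array(p)-T[:3,3]); return K[0,2]+K[0,0]*q[0]/-q[2], K[1,2]-K[1,1]*q[1]/-q[2]
def crop(src,dst,x0,y0,x1,y1,s):
    im=cv2.imread(src)[y0:y1,x0:x1]; cv2.imwrite(dst,cv2.resize(im,None,fx=s,fy=s,interpolation=cv2.INTER_CUBIC))
E
python3 - <<'E'
from h import *
crop("pics/top0.png","pics/c1.png",220,110,350,290,3.3)
crop("pics/top0.png","pics/c2.png",50,180,220,280,4)
E
```

```text
(no output)
```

View pics/c1.png

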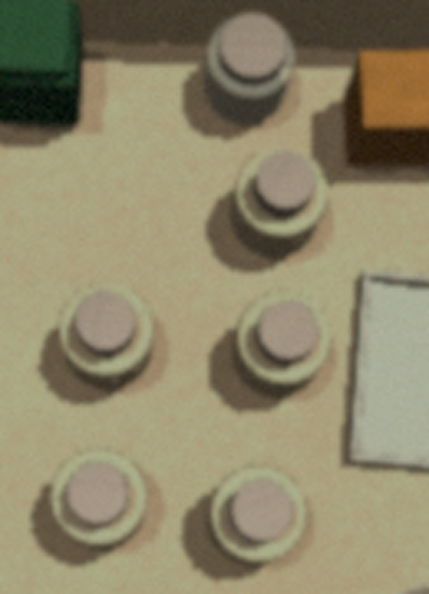

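View pics/c2.png

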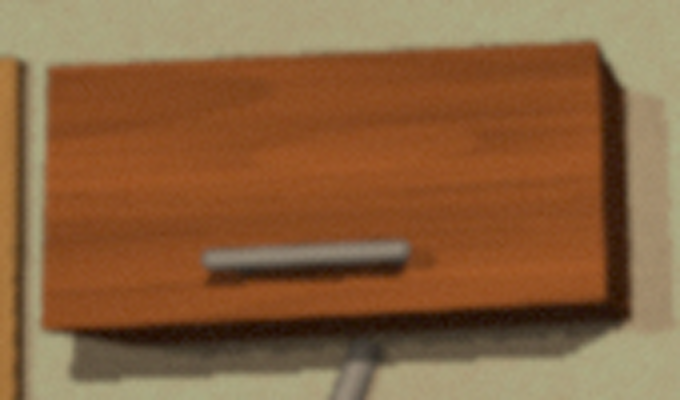

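The crops show five cap discs at crop pixels (286,181), (106,322), (289,330), (97,492) and (262,510). The lid corners are at (48,67), (598,42), (607,303) and (42,328), and the handle runs from (207,260) to (405,248).

```bash
python3 - <<'E'
from h import *
np.set_printoptions(precision=4,suppress=True)
for u,v in [(286,181),(106,322),(289,330),(97,492),(262,510)]:
    p=w("top",220+u/3.3,110+v/3.3,.105); print("jar",p, "scene px",px("scene",p))
c=[w("top",50+u/4,180+v/4,.135) for u,v in [(48,67),(598,42),(607,303),(42,328)]]
print(np.array(c)); m=np.mean(c,0); e=(c[0]-c[1]+c[3]-c[2]); print("box c",m,"yaw",np.arctan2(-e[0],e[1]), [np.linalg.norm(c[i]-c[i-1]) for i in range(4)])
h=[w("top",50+u/4,180+v/4,.172) for u,v in [(207,260),(405,248)]]; print("handle",h,np.mean(h,0))
t=[w("top",u,v,.02) for u,v in [(328,194),(447,202),(445,259),(325,251)]]; e=(t[0]-t[1]+t[3]-t[2]);print("tray",t,np.mean(t,0),np.arctan2(-e[0],e[1]),[np.linalg.norm(t[i]-t[i-1]) for i in range(4)])
for n,u,v,z in [("mug",195,303,.09),("tin",230,118,.115),("filt",358,130,.1),("creamer",296,124,.092),("dripper",347,307,.085)]: print(n,w("top",u,v,z))
for n,p in [("shelf corner L",w("top",50,95,.0)),("shelf R",w("top",500,108,0))]: print(n,p)
E
```

```text
jar [ 0.6656 -0.0747  0.105 ] scene px (np.float64(292.78594929711255), np.float64(249.79236177879932))
jar [0.5574 0.0523 0.105 ] scene px (np.float64(307.6978590212743), np.float64(195.29658944291103))
jar [ 0.5556 -0.0781  0.105 ] scene px (np.float64(264.6983160769702), np.float64(219.33387379704655))
jar [0.4367 0.0546 0.105 ] scene px (np.float64(280.53870105098036), np.float64(165.85531078245683))
jar [ 0.4271 -0.0608  0.105 ] scene px (np.float64(241.87258890537242), np.float64(183.15104431437894))
[[0.5636 0.4801 0.135 ]
 [0.5877 0.1728 0.135 ]
 [0.4389 0.16   0.135 ]
 [0.4171 0.4681 0.135 ]]
box c [0.5018 0.3203 0.135 ] yaw 0.07447135723846392 [np.float64(0.1469983724610978), np.float64(0.3082470317191429), np.float64(0.14937242933110503), np.float64(0.3089143383028544)]
handle [array([0.4531, 0.3694, 0.172 ]), array([0.4624, 0.2648, 0.172 ])] [0.4578 0.3171 0.172 ]
tray [array([ 0.6152, -0.1382,  0.02  ]), array([ 0.6037, -0.446 ,  0.02  ]), array([ 0.4567, -0.4347,  0.02  ]), array([ 0.4688, -0.1312,  0.02  ])] [ 0.5361 -0.2875  0.02  ] -0.03870241286824587 [np.float64(0.14652642041364627), np.float64(0.30808591104260036), np.float64(0.14741529381589244), np.float64(0.30378356608782886)]
mug [0.3347 0.1755 0.09  ]
tin [0.773  0.1123 0.115 ]
filt [ 0.7597 -0.2001  0.1   ]
creamer [ 0.7727 -0.0483  0.092 ]
dripper [ 0.3334 -0.1743  0.085 ]
shelf corner L [0.8651 0.5986 0.    ]
shelf R [ 0.8753 -0.6121  0.    ]
```

```bash
cat >> h.py <<'E'
def Rt(yaw): return R.from_euler('z',yaw)*R.from_quat([1,0,0,0])
def st():
    from bench import r
    s=r.read_state(); x=R.from_quat(s["eef_rot"]).as_matrix()[:,0]; return s,np.array(s["ee_pos"]),np.arctan2(x[1],x[0])
def plan(wps,step=.049,p0=None,yaw0=None):
    "wps: (x,y,z,yaw); prints rows [delta_pos],[delta_rot] from the measured pose"
    s,p,y=st(); q=R.from_quat(s["eef_rot"])
    print("t",round(s["time"],2),"at",p.round(4),"yaw",round(y,3),"F",np.round(s["ft_force"],2),"w",round(s["width"],4),"j",np.round(s["joint_positions"],2))
    P=[];Q=[]
    for *t,ty in wps:
        t=np.array(t); n=int(max(np.ceil(np.linalg.norm(t-p)/step),np.ceil(abs(ty-y)/.145),1))
        for k in range(1,n+1):
            p2=p+(t-p)*k/n; q2=Rt(y+(ty-y)*k/n)
            d=q.inv().apply(p2-(p if k==1 else pp)); 
            P.append((d/.2).round(3).tolist()); Q.append(((q.inv()*q2).as_rotvec()/np.pi).round(4).tolist()); q=q2; pp=p2
        p=t;y=ty
    for i in range(0,len(P),8): print(f"-- {len(P[i:i+8])}\n",P[i:i+8],"\n",Q[i:i+8])
E
python3 - <<'E'
from h import *
plan([(.30,-.42,.32,.65),(.48,-.15,.32,1.1),(.457,.317,.30,1.645),(.457,.317,.22,1.645)])
E
```

```text
t 0.1 at [ 0.1898 -0.5951  0.2218] yaw 0.309 F [ 0.19 -0.22 -0.74] w 0.0873 j [ 1.24  0.33 -0.06  1.46  0.02  1.35 -0.09]
-- 8
 [[0.158, -0.133, -0.098], [0.167, -0.122, -0.098], [0.175, -0.111, -0.098], [0.182, -0.098, -0.098], [0.188, -0.086, -0.098], [0.219, -0.076, 0.0], [0.223, -0.061, 0.0], [0.227, -0.047, 0.0]] 
 [[-0.0004, 0.0, -0.0217], [0.0, 0.0, -0.0217], [0.0, 0.0, -0.0217], [0.0, 0.0, -0.0217], [0.0, 0.0, -0.0217], [0.0, 0.0, -0.0205], [0.0, 0.0, -0.0205], [0.0, 0.0, -0.0205]]
-- 8
 [[0.23, -0.032, 0.0], [0.231, -0.018, 0.0], [0.232, -0.003, 0.0], [0.231, 0.012, 0.0], [0.203, -0.116, 0.01], [0.209, -0.105, 0.01], [0.214, -0.093, 0.01], [0.219, -0.082, 0.01]] 
 [[0.0, 0.0, -0.0205], [0.0, 0.0, -0.0205], [0.0, 0.0, -0.0205], [0.0, 0.0, -0.0205], [0.0, 0.0, -0.0173], [0.0, 0.0, -0.0173], [0.0, 0.0, -0.0173], [0.0, 0.0, -0.0173]]
-- 8
 [[0.223, -0.07, 0.01], [0.227, -0.057, 0.01], [0.229, -0.045, 0.01], [0.232, -0.032, 0.01], [0.233, -0.02, 0.01], [0.234, -0.007, 0.01], [0.0, 0.0, 0.2], [0.0, 0.0, 0.2]] 
 [[0.0, 0.0, -0.0173], [0.0, 0.0, -0.0173], [0.0, 0.0, -0.0173], [0.0, 0.0, -0.0173], [0.0, 0.0, -0.0173], [0.0, 0.0, -0.0173], [0.0, 0.0, 0.0], [0.0, 0.0, 0.0]]
```

Call:
play_rows --claw '[0, 0, 0, 0, 0, 0, 0, 0]' --delta_pos '[[0.158, -0.133, -0.098], [0.167, -0.122, -0.098], [0.175, -0.111, -0.098], [0.182, -0.098, -0.098], [0.188, -0.086, -0.098], [0.219, -0.076, 0], [0.223, -0.061, 0], [0.227, -0.047, 0]]' --delta_rot '[[0, 0, -0.0217], [0, 0, -0.0217], [0, 0, -0.0217], [0, 0, -0.0217], [0, 0, -0.0217], [0, 0, -0.0205], [0, 0, -0.0205], [0, 0, -0.0205]]' --squeeze 25

```text
time: 0.9
ee_pos: [0.3778, -0.3031, 0.3205]
eef_rot: [0.912, 0.41, -0.0, 0.0]
ft_force: [1.7, 0.5, 0.6]
width: 0.0873
grip_force: 0.0
```

Call:
play_rows --claw '[0, 0, 0, 0, 0, 0, 0, 0]' --delta_pos '[[0.23, -0.032, 0], [0.231, -0.018, 0], [0.232, -0.003, 0], [0.231, 0.012, 0], [0.203, -0.116, 0.01], [0.209, -0.105, 0.01], [0.214, -0.093, 0.01], [0.219, -0.082, 0.01]]' --delta_rot '[[0, 0, -0.0205], [0, 0, -0.0205], [0, 0, -0.0205], [0, 0, -0.0205], [0, 0, -0.0173], [0, 0, -0.0173], [0, 0, -0.0173], [0, 0, -0.0173]]'

```text
time: 1.7
ee_pos: [0.4702, 0.0381, 0.3123]
eef_rot: [0.79, 0.613, -0.0, 0.0]
ft_force: [1.3, -0.9, -0.3]
width: 0.0871
grip_force: 0.0
```

Call:
play_rows --claw '[0, 0, 0, 0, 0, 0, 0, 0]' --delta_pos '[[0.223, -0.07, 0.01], [0.227, -0.057, 0.01], [0.229, -0.045, 0.01], [0.232, -0.032, 0.01], [0.233, -0.02, 0.01], [0.234, -0.007, 0.01], [0, 0, 0], [0, 0, 0]]' --delta_rot '[[0, 0, -0.0173], [0, 0, -0.0173], [0, 0, -0.0173], [0, 0, -0.0173], [0, 0, -0.0173], [0, 0, -0.0173], [0, 0, 0], [0, 0, 0]]'

```text
time: 2.5
ee_pos: [0.4562, 0.3177, 0.2998]
eef_rot: [0.68, 0.733, -0.001, -0.001]
ft_force: [-0.2, -0.6, -0.1]
width: 0.087
grip_force: 0.0
```

```bash
python3 - <<'E'
from h import *
plan([(.4572,.317,.22,1.645),(.4572,.317,.152,1.645)])
E
```

```text
t 2.5 at [0.4562 0.3177 0.2998] yaw 1.647 F [-0.22 -0.6  -0.14] w 0.087 j [ 0.13  0.28 -0.99  1.48  0.23  1.51 -0.78]
-- 4
 [[-0.002, 0.003, 0.2], [-0.002, 0.002, 0.2], [0.0, 0.0, 0.17], [0.0, 0.0, 0.17]] 
 [[-0.0005, -0.0001, 0.0003], [0.0, 0.0, 0.0003], [0.0, 0.0, 0.0], [0.0, 0.0, 0.0]]
```

Call:
play_rows --claw '[0, 0, 0, 0, 0.5, 1, 1, 1]' --delta_pos '[[-0.002, 0.003, 0.2], [-0.002, 0.002, 0.2], [0, 0, 0.17], [0, 0, 0.17], [0, 0, 0], [0, 0, 0], [0, 0, 0], [0, 0, 0]]' --delta_rot '[[0, 0, 0], [0, 0, 0], [0, 0, 0], [0, 0, 0], [0, 0, 0], [0, 0, 0], [0, 0, 0], [0, 0, 0]]'

```text
time: 3.3
ee_pos: [0.459, 0.3163, 0.1544]
eef_rot: [0.681, 0.732, 0.001, 0.001]
ft_force: [-0.3, 0.4, 0.4]
width: 0.0628
grip_force: 0.0
```

```bash
cat > lid.py <<'E'
from h import *
import sys
# lid arc rows: keep tool vertical, TCP follows the handle
a,b,n=map(float,sys.argv[1:4]); n=int(n)
yaw=.0745; bx=np.array([np.cos(yaw),np.sin(yaw),0]); H=np.array([.5766,.3259,.125])
s,p,y=st(); q=R.from_quat(s["eef_rot"])
print("t",s["time"],p.round(4),"F",np.round(s["ft_force"],2),"w",s["width"],s["grip_force"],np.round(s["joint_positions"],2))
f=lambda th:H+bx*(-.128*np.cos(th+.359))+np.array([0,0,.128*np.sin(th+.359)-.0187])
v=(p-f(0))@bx; u=p-H; print("theta est",np.arctan2(u[2]+.0187,-(u@bx))-.359, "handle now vs plan",(p-f(a)).round(4))
L=[f(a+(b-a)*k/n) for k in range(n+1)]
D=[(q.inv().apply(L[k+1]-L[k])/.2).round(3).tolist() for k in range(n)]
for i in range(0,n,8): print(D[i:i+8])
E
python3 lid.py 0 1.9 24
```

```text
t 3.3 [0.459  0.3163 0.1544] F [-0.29  0.35  0.44] w 0.06275342386916945 0.0 [ 0.1   0.38 -0.95  1.7   0.33  1.23 -0.85]
theta est 0.027881559344820783 handle now vs plan [ 0.0019 -0.0007  0.0031]
[[0.0, 0.02, -0.047], [0.0, 0.023, -0.045], [0.0, 0.027, -0.043], [0.0, 0.03, -0.041], [0.0, 0.033, -0.038], [0.0, 0.036, -0.035], [0.0, 0.039, -0.032], [0.0, 0.041, -0.029]]
[[0.0, 0.044, -0.026], [0.0, 0.045, -0.022], [0.0, 0.047, -0.019], [0.0, 0.048, -0.015], [0.0, 0.049, -0.011], [0.0, 0.05, -0.007], [0.0, 0.051, -0.003], [0.0, 0.051, 0.001]]
[[0.0, 0.05, 0.005], [0.0, 0.05, 0.009], [0.0, 0.049, 0.013], [0.0, 0.048, 0.017], [0.0, 0.046, 0.02], [0.0, 0.045, 0.024], [0.0, 0.043, 0.027], [0.0, 0.04, 0.031]]
```

Call:
play_rows --claw '[1, 1, 1, 1, 1, 1, 1, 1]' --delta_pos '[[0, 0, 0], [0, 0, 0], [0, 0, 0], [0, 0, 0], [0, 0, 0], [0, 0, 0], [0, 0, 0], [0, 0, 0]]' --delta_rot '[[0, 0, 0], [0, 0, 0], [0, 0, 0], [0, 0, 0], [0, 0, 0], [0, 0, 0], [0, 0, 0], [0, 0, 0]]'

```text
time: 4.1
ee_pos: [0.4595, 0.316, 0.1527]
eef_rot: [0.681, 0.732, 0.001, 0.001]
ft_force: [7.8, 2.6, -2.8]
width: 0.0106
grip_force: 25.0
```

Call:
play_rows --claw '[1, 1, 1, 1, 1, 1, 1, 1]' --delta_pos '[[0, 0.02, -0.047], [0, 0.023, -0.045], [0, 0.027, -0.043], [0, 0.03, -0.041], [0, 0.033, -0.038], [0, 0.036, -0.035], [0, 0.039, -0.032], [0, 0.041, -0.029]]' --delta_rot '[[0, 0, 0], [0, 0, 0], [0, 0, 0], [0, 0, 0], [0, 0, 0], [0, 0, 0], [0, 0, 0], [0, 0, 0]]'

```text
time: 4.9
ee_pos: [0.5061, 0.3197, 0.2156]
eef_rot: [0.68, 0.733, -0.002, -0.001]
ft_force: [-12.5, -4.9, 9.0]
width: 0.01
grip_force: 25.0
```

```bash
python3 lid.py 0.633 1.9 16|head -2
```

```text
t 4.9 [0.5061 0.3197 0.2156] F [-12.45  -4.88   9.02] w 0.009995257165488831 25.007472038269043 [ 0.07  0.43 -0.93  1.5   0.34  1.39 -0.8 ]
theta est 0.6374767790547585 handle now vs plan [-0.0007 -0.001   0.0022]
```

Call:
play_rows --claw '[1, 1, 1, 1, 1, 1, 1, 1]' --delta_pos '[[0, 0.044, -0.026], [0, 0.045, -0.022], [0, 0.047, -0.019], [0, 0.048, -0.015], [0, 0.049, -0.011], [0, 0.05, -0.007], [0, 0.051, -0.003], [0, 0.051, 0.001]]' --delta_rot '[[0, 0, 0], [0, 0, 0], [0, 0, 0], [0, 0, 0], [0, 0, 0], [0, 0, 0], [0, 0, 0], [0, 0, 0]]'

```text
time: 5.7
ee_pos: [0.5846, 0.3256, 0.2362]
eef_rot: [0.681, 0.733, 0.0, -0.0]
ft_force: [-4.5, -0.4, 3.1]
width: 0.01
grip_force: 25.0
```

```bash
python3 lid.py 1.267 1.9 8
```

```text
t 5.7 [0.5846 0.3256 0.2362] F [-4.5  -0.41  3.07] w 0.00999008826934776 25.004096925258636 [-0.01  0.56 -0.87  1.27  0.42  1.49 -0.76]
theta est 1.2730380164480404 handle now vs plan [ 0.001  -0.0008  0.0021]
[[0.0, 0.05, 0.005], [0.0, 0.05, 0.009], [0.0, 0.049, 0.013], [0.0, 0.048, 0.016], [0.0, 0.046, 0.02], [0.0, 0.045, 0.024], [0.0, 0.043, 0.027], [0.0, 0.04, 0.031]]
```

Call:
play_rows --claw '[1, 1, 1, 1, 1, 1, 1, 1]' --delta_pos '[[0, 0.05, 0.005], [0, 0.05, 0.009], [0, 0.049, 0.013], [0, 0.048, 0.016], [0, 0.046, 0.02], [0, 0.045, 0.024], [0, 0.043, 0.027], [0, 0.03, 0.023]]' --delta_rot '[[0, 0, 0], [0, 0, 0], [0, 0, 0], [0, 0, 0], [0, 0, 0], [0, 0, 0], [0, 0, 0], [0, 0, 0]]'

```text
time: 6.5
ee_pos: [0.6571, 0.3311, 0.2067]
eef_rot: [0.681, 0.733, 0.0, -0.0]
ft_force: [-3.5, 5.0, 3.0]
width: 0.0102
grip_force: 25.1
```

```bash
python3 lid.py 1.88 1.9 1
```

```text
t 6.5 [0.6571 0.3311 0.2067] F [-3.48  5.01  3.03] w 0.010219030145476716 25.12111745774746 [-0.08  0.72 -0.82  1.09  0.5   1.52 -0.71]
theta est 1.8890638149079262 handle now vs plan [ 0.0015 -0.0007 -0.0001]
[[0.0, 0.01, 0.008]]
```

Call:
play_rows --claw '[0.83, 0.83, 0.83, 0.83, 0.83, 0.83, 0.83, 0.83]' --delta_pos '[[0, 0, 0], [0, 0, 0], [0, 0, -0.07], [0, 0, -0.07], [0, 0.02, -0.15], [0, 0.02, -0.2], [0, 0, -0.15], [0, 0, -0.1]]' --delta_rot '[[0, 0, 0], [0, 0, 0], [0, 0, 0], [0, 0, 0], [0, 0, 0], [0, 0, 0], [0, 0, 0], [0, 0, 0]]'

```text
time: 7.3
ee_pos: [0.6645, 0.331, 0.3603]
eef_rot: [0.681, 0.732, 0.002, 0.0]
ft_force: [-0.1, -0.2, 0.3]
width: 0.0152
grip_force: 0.0
```

```bash
python3 - <<'E'
from h import *
plan([(.5574,.0523,.32,.5),(.5574,.0523,.25,.0745)])
from bench import r
c=r.camera("scene"); cv2.imwrite("pics/s1.png",c["pixels"][:,:,::-1])
E
```

```text
t 7.3 at [0.6645 0.331  0.3603] yaw 1.643 F [-0.11 -0.23  0.34] w 0.0152 j [-0.19  0.71 -0.81  0.75  0.51  1.82 -0.64]
-- 8
 [[-0.169, -0.079, 0.025], [-0.178, -0.055, 0.025], [-0.184, -0.029, 0.025], [-0.187, -0.002, 0.025], [-0.185, 0.025, 0.025], [-0.18, 0.051, 0.025], [-0.171, 0.076, 0.025], [-0.158, 0.099, 0.025]] 
 [[0.0011, -0.0008, 0.0455], [0.0, 0.0, 0.0455], [0.0, 0.0, 0.0455], [0.0, 0.0, 0.0455], [0.0, 0.0, 0.0455], [0.0, 0.0, 0.0455], [0.0, 0.0, 0.0455], [0.0, 0.0, 0.0455]]
-- 3
 [[0.0, 0.0, 0.117], [0.0, 0.0, 0.117], [0.0, 0.0, 0.117]] 
 [[0.0, 0.0, 0.0451], [0.0, 0.0, 0.0451], [0.0, 0.0, 0.0451]]
```

View pics/s1.png

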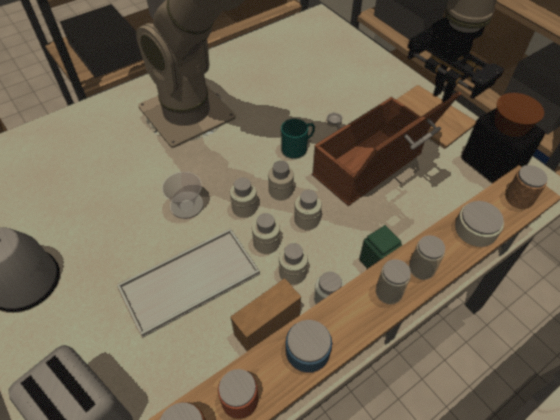

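The box now stands open, with the lid leaning back around (430,115), and all the jars are where they were. Next is jar B.

Call:
play_rows --claw '[0.83, 0.5, 0.2, 0, 0, 0, 0, 0]' --delta_pos '[[-0.169, -0.079, 0.025], [-0.178, -0.055, 0.025], [-0.184, -0.029, 0.025], [-0.187, -0.002, 0.025], [-0.185, 0.025, 0.025], [-0.18, 0.051, 0.025], [-0.171, 0.076, 0.025], [-0.158, 0.099, 0.025]]' --delta_rot '[[0, 0, 0.0455], [0, 0, 0.0455], [0, 0, 0.0455], [0, 0, 0.0455], [0, 0, 0.0455], [0, 0, 0.0455], [0, 0, 0.0455], [0, 0, 0.0455]]'

```text
time: 8.15
ee_pos: [0.5567, 0.0508, 0.3169]
eef_rot: [0.97, 0.245, 0.001, 0.001]
ft_force: [0.7, -0.3, 0.2]
width: 0.063
grip_force: 0.0
```

Call:
play_rows --claw '[0, 0, 0, 0, 0]' --delta_pos '[[0, 0, 0.117], [0, 0, 0.117], [0, 0, 0.117], [0, 0, 0], [0, 0, 0]]' --delta_rot '[[0, 0, 0.0451], [0, 0, 0.0451], [0, 0, 0.0451], [0, 0, 0], [0, 0, 0]]'

```text
time: 8.65
ee_pos: [0.5576, 0.0524, 0.2468]
eef_rot: [0.999, 0.04, 0.001, 0.0]
ft_force: [-0.4, 1.0, 1.6]
width: 0.0863
grip_force: 0.0
```

```bash
python3 - <<'E'
from h import *
plan([(.5574,.0523,.14,.0745),(.5574,.0523,.073,.0745)])
E
```

```text
t 8.65 at [0.5576 0.0524 0.2468] yaw 0.08 F [-0.39  1.05  1.58] w 0.0863 j [ 0.37  0.23 -0.64  1.57  0.14  1.38 -1.77]
-- 5
 [[-0.001, 0.0, 0.178], [-0.0, 0.0, 0.178], [-0.0, 0.0, 0.178], [0.0, 0.0, 0.168], [0.0, 0.0, 0.168]] 
 [[0.0001, -0.0003, 0.0006], [0.0, 0.0, 0.0006], [0.0, 0.0, 0.0006], [0.0, 0.0, 0.0], [0.0, 0.0, 0.0]]
```

Call:
play_rows --claw '[0, 0, 0, 0, 0, 0, 0.3, 0.5]' --delta_pos '[[-0.001, 0, 0.2], [0, 0, 0.2], [0, 0, 0.2], [0, 0, 0.15], [0, 0, 0.084], [0, 0, 0], [0, 0, 0], [0, 0, 0]]' --delta_rot '[[0, 0, 0], [0, 0, 0], [0, 0, 0], [0, 0, 0], [0, 0, 0], [0, 0, 0], [0, 0, 0], [0, 0, 0]]' --squeeze 20

```text
time: 9.45
ee_pos: [0.5586, 0.0524, 0.0807]
eef_rot: [0.999, 0.038, 0.002, 0.0]
ft_force: [-0.6, 0.0, -0.1]
width: 0.0779
grip_force: 0.0
```

Call:
play_rows --claw '[0.8, 0.8, 0.8, 0.8, 0.8, 0.8]' --delta_pos '[[0, 0, 0], [0, 0, 0], [0, 0, 0], [0, 0, 0], [0, 0, 0], [0, 0, 0]]' --delta_rot '[[0, 0, 0], [0, 0, 0], [0, 0, 0], [0, 0, 0], [0, 0, 0], [0, 0, 0]]'

```text
time: 10.05
ee_pos: [0.5573, 0.0523, 0.0786]
eef_rot: [0.999, 0.038, 0.0, -0.0]
ft_force: [-0.0, 1.1, 1.9]
width: 0.0435
grip_force: 19.9
```

Gripped at 44 mm across the cap. Now lift it and weigh it.

Call:
play_rows --claw '[0.8, 0.8, 0.8, 0.8, 0.8, 0.8, 0.8, 0.8]' --delta_pos '[[0, 0, -0.03], [0, 0, -0.1], [0, 0, -0.2], [0, 0, -0.23], [0, 0, -0.15], [0, 0, -0.05], [0, 0, 0], [0, 0, 0]]' --delta_rot '[[0, 0, 0], [0, 0, 0], [0, 0, 0], [0, 0, 0], [0, 0, 0], [0, 0, 0], [0, 0, 0], [0, 0, 0]]'

```text
time: 10.85
ee_pos: [0.5565, 0.0519, 0.2288]
eef_rot: [0.999, 0.038, -0.001, 0.0]
ft_force: [-1.0, -0.1, -2.5]
width: 0.0438
grip_force: 20.0
```

```bash
cat > fz.py <<'E'
from h import *
from bench import r
f=[]
for i in range(6):
    f.append(np.array(r.read_state()["ft_force"])); r.camera("scene")
print("mean F",np.mean(f,0).round(2),"fz",[round(x[2],2) for x in f])
E
python3 fz.py;  python3 - <<'E'
from h import *
b=.0745;c=np.array([.5018,.3203]);by=np.array([-np.sin(b),np.cos(b)])
for k in(-.09,0,.09): print((c+k*by).round(4))
t=-.0387;c=np.array([.5361,-.2875]);by=np.array([-np.sin(t),np.cos(t)])
for k in(.1,0,-.1): print((c+k*by).round(4))
q=c*0+[.5018,.3203]-.09*np.array([-np.sin(b),np.cos(b)])
plan([(*q,.26,.0745),(*q,.12,.0745)])
E
```

```text
mean F [-0.17  0.12 -2.77] fz [np.float64(-2.48), np.float64(-3.48), np.float64(-2.79), np.float64(-3.39), np.float64(-2.2), np.float64(-2.27)]
[0.5085 0.2305]
[0.5018 0.3203]
[0.4951 0.4101]
[ 0.54   -0.1876]
[ 0.5361 -0.2875]
[ 0.5322 -0.3874]
t 11.15 at [0.5569 0.0521 0.2296] yaw 0.076 F [ 0.24 -0.44 -1.99] w 0.0438 j [ 0.37  0.24 -0.64  1.6   0.15  1.35 -1.78]
-- 7
 [[-0.044, -0.227, -0.038], [-0.044, -0.227, -0.038], [-0.044, -0.227, -0.038], [-0.044, -0.227, -0.038], [0.0, 0.0, 0.233], [0.0, 0.0, 0.233], [0.0, 0.0, 0.233]] 
 [[-0.0, 0.0005, 0.0001], [0.0, 0.0, 0.0001], [0.0, 0.0, 0.0001], [0.0, 0.0, 0.0001], [0.0, 0.0, 0.0], [0.0, 0.0, 0.0], [0.0, 0.0, 0.0]]
```

Fz is about −2.8 N, so B is empty. It goes to the tray.

```bash
cat >> h.py <<'E'
def tr(k,dx,z):
    t=-.0387; p=np.array([.5361,-.2875])+k*np.array([-np.sin(t),np.cos(t)])+dx*np.array([np.cos(t),np.sin(t)]); return (*p,z,t)
def bo(k,z,dx=0):
    t=.0745; p=np.array([.5018,.3203])+k*np.array([-np.sin(t),np.cos(t)])+dx*np.array([np.cos(t),np.sin(t)]); return (*p,z,t)
E
python3 - <<'E'
from h import *
plan([tr(-.105,.025,.22),tr(-.105,.025,.12),tr(-.105,.025,.0865)])
E
```

```text
t 11.15 at [0.5569 0.0521 0.2296] yaw 0.076 F [ 0.24 -0.44 -1.99] w 0.0438 j [ 0.37  0.24 -0.64  1.6   0.15  1.35 -1.78]
-- 8
 [[-0.017, 0.222, 0.005], [-0.014, 0.222, 0.005], [-0.012, 0.222, 0.005], [-0.009, 0.223, 0.005], [-0.007, 0.223, 0.005], [-0.004, 0.223, 0.005], [-0.001, 0.223, 0.005], [0.001, 0.223, 0.005]] 
 [[-0.0, 0.0005, 0.0036], [0.0, 0.0, 0.0036], [0.0, 0.0, 0.0036], [0.0, 0.0, 0.0036], [0.0, 0.0, 0.0036], [0.0, 0.0, 0.0036], [0.0, 0.0, 0.0036], [0.0, 0.0, 0.0036]]
-- 6
 [[0.004, 0.223, 0.005], [0.006, 0.223, 0.005], [0.0, 0.0, 0.167], [0.0, 0.0, 0.167], [0.0, 0.0, 0.167], [0.0, 0.0, 0.168]] 
 [[0.0, 0.0, 0.0036], [0.0, 0.0, 0.0036], [0.0, 0.0, 0.0], [0.0, 0.0, 0.0], [0.0, 0.0, 0.0], [0.0, 0.0, 0.0]]
```

Call:
play_rows --claw '[0.8, 0.8, 0.8, 0.8, 0.8, 0.8, 0.8, 0.8]' --delta_pos '[[-0.017, 0.1, 0.005], [-0.014, 0.2, 0.005], [-0.012, 0.24, 0.005], [-0.009, 0.24, 0.005], [-0.007, 0.24, 0.005], [-0.004, 0.24, 0.005], [-0.001, 0.24, 0.005], [0.001, 0.24, 0.005]]' --delta_rot '[[0, 0, 0.0036], [0, 0, 0.0036], [0, 0, 0.0036], [0, 0, 0.0036], [0, 0, 0.0036], [0, 0, 0.0036], [0, 0, 0.0036], [0, 0, 0.0036]]'

```text
time: 11.95
ee_pos: [0.5549, -0.2991, 0.2223]
eef_rot: [1.0, -0.008, -0.0, 0.0]
ft_force: [1.0, 0.3, -0.7]
width: 0.0436
grip_force: 20.0
```

Call:
play_rows --claw '[0.8, 0.8, 0.8, 0.8, 0.8, 0.8, 0.8, 0.8]' --delta_pos '[[0.004, 0.24, 0.005], [0.006, 0.2, 0.005], [0, 0.046, 0], [0, 0, 0.15], [0, 0, 0.2], [0, 0, 0.15], [0, 0, 0], [0, 0, 0]]' --delta_rot '[[0, 0, 0.0036], [0, 0, 0.0036], [0, 0, 0], [0, 0, 0], [0, 0, 0], [0, 0, 0], [0, 0, 0], [0, 0, 0]]'

```text
time: 12.75
ee_pos: [0.5556, -0.3935, 0.1212]
eef_rot: [1.0, -0.019, -0.0, -0.0]
ft_force: [0.5, -0.4, -2.4]
width: 0.0433
grip_force: 20.0
```

```bash
python3 fz.py; python3 - <<'E'
from h import *
plan([tr(-.105,.025,.0865)])
E
```

```text
mean F [ 0.1   0.25 -2.2 ] fz [np.float64(-2.44), np.float64(-1.49), np.float64(-2.44), np.float64(-2.05), np.float64(-2.37), np.float64(-2.42)]
t 13.05 at [ 0.5563 -0.3938  0.1221] yaw -0.038 F [-0.38 -0.61 -2.31] w 0.0436 j [ 0.81  0.55 -0.37  1.4   0.2   1.23 -1.19]
-- 1
 [[0.003, -0.003, 0.178]] 
 [[0.0004, -0.0006, 0.0003]]
```

Call:
play_rows --claw '[0.8, 0.8, 0.8, 0.8, 0.3, 0.3, 0.3, 0.3]' --delta_pos '[[0.003, -0.003, 0.08], [0, 0, 0.07], [0, 0, 0.028], [0, 0, 0], [0, 0, 0], [0, 0, 0], [0, 0, -0.1], [0, 0, -0.2]]' --delta_rot '[[0, 0, 0], [0, 0, 0], [0, 0, 0], [0, 0, 0], [0, 0, 0], [0, 0, 0], [0, 0, 0], [0, 0, 0]]'

```text
time: 13.85
ee_pos: [0.5544, -0.3921, 0.1421]
eef_rot: [1.0, -0.019, -0.003, -0.002]
ft_force: [0.0, -0.1, 0.3]
width: 0.06
grip_force: 0.0
```

```bash
python3 - <<'E'
from h import *
plan([(.5556,-.0781,.19,0),(.5556,-.0781,.079,0)])
E
```

```text
t 13.85 at [ 0.5544 -0.3921  0.1421] yaw -0.038 F [ 0.04 -0.13  0.27] w 0.06 j [ 0.81  0.53 -0.37  1.38  0.19  1.27 -1.18]
-- 8
 [[-0.008, -0.224, -0.033], [-0.006, -0.224, -0.034], [-0.005, -0.224, -0.034], [-0.004, -0.224, -0.034], [-0.003, -0.224, -0.034], [-0.002, -0.224, -0.034], [-0.0, -0.224, -0.034], [0.0, 0.0, 0.185]] 
 [[-0.001, 0.0017, -0.0017], [0.0, 0.0, -0.0017], [0.0, 0.0, -0.0017], [0.0, 0.0, -0.0017], [0.0, 0.0, -0.0017], [0.0, 0.0, -0.0017], [0.0, 0.0, -0.0017], [0.0, 0.0, 0.0]]
-- 2
 [[0.0, 0.0, 0.185], [0.0, 0.0, 0.185]] 
 [[0.0, 0.0, 0.0], [0.0, 0.0, 0.0]]
```

```bash
cat > chk.py <<'E'
from h import *
from bench import r
import sys,time
J=dict(A=(.6656,-.0747),B=(.5574,.0523),C=(.5556,-.0781),D=(.4367,.0546),E=(.4271,-.0608))
im=r.camera("top")["pixels"][:,:,::-1].copy(); cv2.imwrite(f"pics/t{sys.argv[2]}.png",im)
o=cv2.imread("pics/top0.png")
for k in sys.argv[1]:
    u,v=[int(round(x)) for x in px("top",(*J[k],.08))]
    T=o[v-16:v+17,u-16:u+17]; S=im[v-45:v+46,u-45:u+46]
    m=cv2.matchTemplate(S,T,cv2.TM_CCOEFF_NORMED); _,s,_,l=cv2.minMaxLoc(m); dx,dy=l[0]-29,l[1]-29
    du,dv=px("top",(*J[k],.105)); print(k,"score",round(s,3),"shift",dx,dy,"pos",w("top",du+dx,dv+dy,.105).round(4))
E
python3 chk.py ACDE 1
```

```text
A score 0.998 shift 0 0 pos [ 0.6656 -0.0747  0.105 ]
C score 0.998 shift 0 0 pos [ 0.5556 -0.0781  0.105 ]
D score 0.996 shift 0 0 pos [0.4367 0.0546 0.105 ]
E score 0.997 shift 0 0 pos [ 0.4271 -0.0608  0.105 ]
```

Call:
play_rows --claw '[0, 0, 0, 0, 0, 0, 0, 0]' --delta_pos '[[-0.008, -0.18, -0.1], [-0.006, -0.23, -0.07], [-0.005, -0.24, -0.034], [-0.004, -0.24, 0], [-0.003, -0.24, 0], [-0.002, -0.24, 0], [0, -0.198, 0], [0, 0, 0.1]]' --delta_rot '[[-0.001, 0.0017, -0.0017], [0, 0, -0.0017], [0, 0, -0.0017], [0, 0, -0.0017], [0, 0, -0.0017], [0, 0, -0.0017], [0, 0, -0.0017], [0, 0, 0]]'

```text
time: 14.7
ee_pos: [0.5594, -0.072, 0.1677]
eef_rot: [1.0, 0.004, 0.006, 0.001]
ft_force: [1.0, -0.6, 0.7]
width: 0.087
grip_force: 0.0
```

```bash
python3 - <<'E'
from h import *
plan([(.5556,-.0781,.079,0)])
E
```

```text
t 14.7 at [ 0.5594 -0.072   0.1677] yaw 0.009 F [ 0.99 -0.63  0.67] w 0.087 j [ 0.51  0.28 -0.55  1.69  0.15  1.21 -1.63]
-- 2
 [[-0.012, 0.015, 0.222], [-0.01, 0.015, 0.222]] 
 [[0.0007, -0.0036, 0.0014], [0.0, 0.0, 0.0014]]
```

Call:
play_rows --claw '[0, 0, 0, 0, 0]' --delta_pos '[[0, 0, 0], [0, 0, 0.15], [0, 0, 0.15], [0, 0, 0], [0, 0, 0]]' --delta_rot '[[0, 0, 0], [0, 0, 0], [0, 0, 0], [0, 0, 0], [0, 0, 0]]'

```text
time: 15.2
ee_pos: [0.5579, -0.0804, 0.1056]
eef_rot: [1.0, -0.001, 0.003, 0.002]
ft_force: [0.2, -0.2, 0.1]
width: 0.0867
grip_force: 0.0
```

```bash
python3 - <<'E'
from h import *
plan([(.5556,-.0781,.079,0)])
E
```

```text
t 15.2 at [ 0.5579 -0.0804  0.1056] yaw -0.002 F [ 0.2  -0.22  0.13] w 0.0867 j [ 0.51  0.34 -0.53  1.75  0.19  1.1  -1.66]
-- 1
 [[-0.012, -0.012, 0.133]] 
 [[0.0011, -0.0016, -0.0005]]
```

Call:
play_rows --claw '[0, 0.1, 0.5, 0.8, 0.8, 0.8, 0.8, 0.8]' --delta_pos '[[-0.01, -0.01, 0.07], [0, 0, 0.06], [0, 0, 0], [0, 0, 0], [0, 0, 0], [0, 0, 0], [0, 0, 0], [0, 0, 0]]' --delta_rot '[[0.0011, -0.0016, -0.0005], [0, 0, 0], [0, 0, 0], [0, 0, 0], [0, 0, 0], [0, 0, 0], [0, 0, 0], [0, 0, 0]]'

```text
time: 16.0
ee_pos: [0.556, -0.0773, 0.0791]
eef_rot: [1.0, 0.001, 0.0, -0.0]
ft_force: [-0.5, 0.4, 0.6]
width: 0.0432
grip_force: 20.0
```

Call:
play_rows --claw '[0.8, 0.8, 0.8, 0.8, 0.8, 0.8, 0.8, 0.8]' --delta_pos '[[0, 0, 0], [0, 0, -0.1], [0, 0, -0.2], [0, 0, -0.23], [0, 0, -0.17], [0, 0, -0.05], [0, 0, 0], [0, 0, 0]]' --delta_rot '[[0, 0, 0], [0, 0, 0], [0, 0, 0], [0, 0, 0], [0, 0, 0], [0, 0, 0], [0, 0, 0], [0, 0, 0]]'

```text
time: 16.8
ee_pos: [0.5547, -0.0776, 0.2264]
eef_rot: [1.0, 0.001, -0.002, -0.0]
ft_force: [0.6, 0.7, -6.0]
width: 0.0434
grip_force: 20.0
```

```bash
python3 fz.py; python3 - <<'E'
from h import *
plan([tr(-.035,-.025,.22),tr(-.035,-.025,.0865)])
plan([bo(-.09,.24),bo(-.09,.091)])
E
```

```text
mean F [ 0.15  0.07 -4.9 ] fz [np.float64(-5.96), np.float64(-5.35), np.float64(-4.61), np.float64(-4.62), np.float64(-4.37), np.float64(-4.52)]
t 17.1 at [ 0.5554 -0.0774  0.2278] yaw 0.001 F [ 0.57 -0.01 -4.7 ] w 0.0437 j [ 0.53  0.23 -0.55  1.6   0.12  1.34 -1.61]
-- 8
 [[-0.038, 0.203, 0.006], [-0.037, 0.204, 0.007], [-0.036, 0.204, 0.007], [-0.034, 0.204, 0.007], [-0.033, 0.204, 0.007], [-0.031, 0.205, 0.007], [0.0, 0.0, 0.223], [0.0, 0.0, 0.222]] 
 [[-0.0002, 0.0004, 0.0021], [0.0, 0.0, 0.0021], [0.0, 0.0, 0.0021], [0.0, 0.0, 0.0021], [0.0, 0.0, 0.0021], [0.0, 0.0, 0.0021], [0.0, 0.0, 0.0], [0.0, 0.0, 0.0]]
-- 1
 [[0.0, 0.0, 0.223]] 
 [[0.0, 0.0, 0.0]]
t 17.1 at [ 0.5554 -0.0774  0.2278] yaw 0.001 F [ 0.57 -0.01 -4.7 ] w 0.0437 j [ 0.53  0.23 -0.55  1.6   0.12  1.34 -1.61]
-- 8
 [[-0.033, -0.22, -0.009], [-0.031, -0.22, -0.009], [-0.029, -0.221, -0.009], [-0.026, -0.221, -0.009], [-0.024, -0.221, -0.009], [-0.022, -0.221, -0.009], [-0.019, -0.222, -0.009], [0.0, 0.0, 0.186]] 
 [[-0.0002, 0.0004, -0.0033], [0.0, 0.0, -0.0033], [0.0, 0.0, -0.0033], [0.0, 0.0, -0.0033], [0.0, 0.0, -0.0033], [0.0, 0.0, -0.0033], [0.0, 0.0, -0.0033], [0.0, 0.0, 0.0]]
-- 3
 [[0.0, 0.0, 0.186], [0.0, 0.0, 0.186], [0.0, 0.0, 0.186]] 
 [[0.0, 0.0, 0.0], [0.0, 0.0, 0.0], [0.0, 0.0, 0.0]]
```

C is full at about 4.9 N. It goes to the first slot in the box.

Call:
play_rows --claw '[0.8, 0.8, 0.8, 0.8, 0.8, 0.8, 0.8, 0.8]' --delta_pos '[[-0.033, -0.1, -0.03], [-0.031, -0.2, -0.04], [-0.029, -0.24, -0.04], [-0.026, -0.24, 0], [-0.024, -0.24, 0], [-0.022, -0.24, 0], [-0.019, -0.2, 0], [0, -0.086, 0]]' --delta_rot '[[0, 0, -0.0033], [0, 0, -0.0033], [0, 0, -0.0033], [0, 0, -0.0033], [0, 0, -0.0033], [0, 0, -0.0033], [0, 0, -0.0033], [0, 0, 0]]'

```text
time: 17.9
ee_pos: [0.505, 0.2359, 0.2512]
eef_rot: [0.999, 0.04, 0.0, -0.001]
ft_force: [-0.2, -0.2, -5.2]
width: 0.0437
grip_force: 20.0
```

Call:
play_rows --claw '[0.8, 0.8, 0.8, 0.8]' --delta_pos '[[0, 0, 0], [0, 0, 0.1], [0, 0, 0], [0, 0, 0]]' --delta_rot '[[0, 0, 0], [0, 0, 0], [0, 0, 0], [0, 0, 0]]'

```text
time: 18.3
ee_pos: [0.5074, 0.2296, 0.2309]
eef_rot: [0.999, 0.036, -0.0, 0.0]
ft_force: [0.6, -0.6, -4.0]
width: 0.0437
grip_force: 20.0
```

```bash
python3 - <<'E'
from h import *
plan([bo(-.09,.21),bo(-.09,.0905)])
E
```

```text
t 18.3 at [0.5074 0.2296 0.2309] yaw 0.073 F [ 0.6  -0.6  -4.05] w 0.0437 j [ 0.14  0.26 -0.76  1.6   0.18  1.36 -2.14]
-- 4
 [[0.006, -0.004, 0.104], [0.0, 0.0, 0.199], [0.0, 0.0, 0.199], [0.0, 0.0, 0.199]] 
 [[0.0002, 0.0002, -0.0005], [0.0, 0.0, 0.0], [0.0, 0.0, 0.0], [0.0, 0.0, 0.0]]
```

Call:
play_rows --claw '[0.8, 0.8, 0.8, 0.8, 0.8, 0.8]' --delta_pos '[[0.006, -0.004, 0.12], [0, 0, 0.2], [0, 0, 0.2], [0, 0, 0.12], [0, 0, 0.055], [0, 0, 0]]' --delta_rot '[[0, 0, 0], [0, 0, 0], [0, 0, 0], [0, 0, 0], [0, 0, 0], [0, 0, 0]]'

```text
time: 18.9
ee_pos: [0.5085, 0.2308, 0.0915]
eef_rot: [0.999, 0.037, -0.001, 0.0]
ft_force: [-0.5, -0.6, -4.6]
width: 0.0436
grip_force: 20.0
```

Call:
play_rows --claw '[0.35, 0.35, 0.35, 0.35, 0.35, 0.35, 0.35]' --delta_pos '[[0, 0, 0], [0, 0, 0], [0, 0, -0.05], [0, 0, -0.15], [0, 0, -0.2], [0, 0, -0.2], [0, 0, 0]]' --delta_rot '[[0, 0, 0], [0, 0, 0], [0, 0, 0], [0, 0, 0], [0, 0, 0], [0, 0, 0], [0, 0, 0]]'

```text
time: 19.6
ee_pos: [0.5111, 0.2333, 0.2193]
eef_rot: [0.999, 0.037, 0.005, -0.002]
ft_force: [0.4, 1.0, 0.1]
width: 0.0561
grip_force: 0.0
```

```bash
python3 chk.py ADE 2; python3 - <<'E'
from h import *
plan([(.4367,.0546,.2,0.0745)])
E
```

```text
A score 0.998 shift 0 0 pos [ 0.6656 -0.0747  0.105 ]
D score 0.896 shift 0 0 pos [0.4367 0.0546 0.105 ]
E score 0.997 shift 0 0 pos [ 0.4271 -0.0608  0.105 ]
t 19.65 at [0.5102 0.2325 0.2163] yaw 0.074 F [-0.44  0.79  0.26] w 0.0565 j [ 0.14  0.27 -0.76  1.62  0.19  1.32 -2.15]
-- 4
 [[-0.108, 0.215, 0.019], [-0.108, 0.215, 0.02], [-0.108, 0.215, 0.02], [-0.108, 0.215, 0.02]] 
 [[-0.0005, -0.0023, -0.0], [0.0, 0.0, -0.0], [0.0, 0.0, -0.0], [0.0, 0.0, -0.0]]
```

Call:
play_rows --claw '[0, 0, 0, 0, 0, 0, 0, 0]' --delta_pos '[[-0.08, 0.15, 0], [-0.11, 0.22, 0], [-0.11, 0.22, 0], [-0.085, 0.17, 0.05], [-0.04, 0.09, 0.1], [0, 0, 0.15], [0, 0, 0.13], [0, 0, 0]]' --delta_rot '[[0, 0, 0], [0, 0, 0], [0, 0, 0], [0, 0, 0], [0, 0, 0], [0, 0, 0], [0, 0, 0], [0, 0, 0]]'

```text
time: 20.45
ee_pos: [0.4342, 0.055, 0.1234]
eef_rot: [0.999, 0.037, -0.002, -0.0]
ft_force: [0.2, -0.5, 0.2]
width: 0.087
grip_force: 0.0
```

```bash
python3 - <<'E'
from h import *
plan([(.4367,.0546,.079,0.0745)])
E
```

```text
t 20.45 at [0.4342 0.055  0.1234] yaw 0.074 F [ 0.22 -0.5   0.24] w 0.087 j [ 0.43  0.05 -0.67  2.02  0.03  1.09 -1.75]
-- 1
 [[0.013, 0.003, 0.222]] 
 [[-0.0001, 0.0015, -0.0002]]
```

Call:
play_rows --claw '[0, 0, 0.4, 0.8, 0.8, 0.8, 0.8, 0.8]' --delta_pos '[[0.01, 0, 0.13], [0, 0, 0.07], [0, 0, 0.02], [0, 0, 0], [0, 0, 0], [0, 0, 0], [0, 0, 0], [0, 0, 0]]' --delta_rot '[[0, 0, 0], [0, 0, 0], [0, 0, 0], [0, 0, 0], [0, 0, 0], [0, 0, 0], [0, 0, 0], [0, 0, 0]]'

```text
time: 21.25
ee_pos: [0.4386, 0.0556, 0.0822]
eef_rot: [0.999, 0.037, 0.0, 0.0]
ft_force: [0.2, 0.2, -0.3]
width: 0.0471
grip_force: 0.0
```

Call:
play_rows --claw '[0.8, 0.8, 0.8, 0.8, 0.8, 0.8, 0.8, 0.8]' --delta_pos '[[0, 0, 0], [0, 0, 0], [0, 0, -0.1], [0, 0, -0.2], [0, 0, -0.23], [0, 0, -0.17], [0, 0, -0.05], [0, 0, 0]]' --delta_rot '[[0, 0, 0], [0, 0, 0], [0, 0, 0], [0, 0, 0], [0, 0, 0], [0, 0, 0], [0, 0, 0], [0, 0, 0]]'

```text
time: 22.05
ee_pos: [0.4386, 0.0556, 0.2319]
eef_rot: [0.999, 0.037, 0.001, 0.0]
ft_force: [0.2, 0.4, -5.4]
width: 0.0435
grip_force: 20.0
```

```bash
python3 fz.py; python3 - <<'E'
from h import *
plan([tr(-.035,-.025,.22)])
plan([bo(0,.25)])
E
```

```text
mean F [-0.23 -0.14 -5.43] fz [np.float64(-5.45), np.float64(-6.05), np.float64(-5.79), np.float64(-5.32), np.float64(-5.07), np.float64(-4.9)]
t 22.35 at [0.4376 0.0555 0.2303] yaw 0.074 F [-0.59 -0.27 -5.69] w 0.0435 j [ 0.46 -0.06 -0.66  1.87 -0.04  1.32 -1.68]
-- 8
 [[0.028, 0.238, 0.006], [0.031, 0.238, 0.006], [0.034, 0.237, 0.006], [0.038, 0.237, 0.006], [0.041, 0.236, 0.006], [0.044, 0.236, 0.006], [0.048, 0.235, 0.006], [0.051, 0.234, 0.006]] 
 [[-0.0001, 0.0008, 0.0045], [0.0, 0.0, 0.0045], [0.0, 0.0, 0.0045], [0.0, 0.0, 0.0045], [0.0, 0.0, 0.0045], [0.0, 0.0, 0.0045], [0.0, 0.0, 0.0045], [0.0, 0.0, 0.0045]]
t 22.35 at [0.4376 0.0555 0.2303] yaw 0.074 F [-0.59 -0.27 -5.69] w 0.0435 j [ 0.46 -0.06 -0.66  1.87 -0.04  1.32 -1.68]
-- 6
 [[0.07, -0.216, -0.017], [0.07, -0.216, -0.016], [0.07, -0.216, -0.016], [0.07, -0.216, -0.016], [0.07, -0.216, -0.016], [0.07, -0.216, -0.016]] 
 [[-0.0001, 0.0008, -0.0], [0.0, 0.0, -0.0], [0.0, 0.0, -0.0], [0.0, 0.0, -0.0], [0.0, 0.0, -0.0], [0.0, 0.0, -0.0]]
```

D is full at about 5.4 N. It goes to the middle slot.

Call:
play_rows --claw '[0.8, 0.8, 0.8, 0.8, 0.8, 0.8, 0.8, 0.8]' --delta_pos '[[0.05, -0.12, -0.06], [0.07, -0.216, -0.04], [0.07, -0.23, 0], [0.07, -0.23, 0], [0.07, -0.23, 0], [0.06, -0.18, 0], [0.03, -0.09, 0], [0, 0, 0]]' --delta_rot '[[0, 0, 0], [0, 0, 0], [0, 0, 0], [0, 0, 0], [0, 0, 0], [0, 0, 0], [0, 0, 0], [0, 0, 0]]'

```text
time: 23.15
ee_pos: [0.5019, 0.3235, 0.2501]
eef_rot: [0.999, 0.039, -0.002, -0.001]
ft_force: [-1.3, 0.7, -5.4]
width: 0.0437
grip_force: 20.0
```

Call:
play_rows --claw '[0.8, 0.8, 0.8]' --delta_pos '[[0, 0, 0.1], [0, 0, 0], [0, 0, 0]]' --delta_rot '[[0, 0, 0], [0, 0, 0], [0, 0, 0]]'

```text
time: 23.45
ee_pos: [0.503, 0.3192, 0.2314]
eef_rot: [0.999, 0.036, -0.0, 0.001]
ft_force: [-0.0, -0.3, -5.1]
width: 0.0436
grip_force: 20.0
```

```bash
python3 - <<'E'
from h import *
plan([bo(0,.0925)])
E
```

```text
t 23.45 at [0.503  0.3192 0.2314] yaw 0.073 F [-0.01 -0.25 -5.05] w 0.0436 j [ 0.02  0.38 -0.85  1.49  0.29  1.4  -2.34]
-- 3
 [[-0.002, -0.002, 0.232], [-0.002, -0.002, 0.232], [-0.002, -0.002, 0.232]] 
 [[0.0003, 0.0003, -0.0002], [0.0, 0.0, -0.0002], [0.0, 0.0, -0.0002]]
```

Call:
play_rows --claw '[0.8, 0.8, 0.8, 0.8, 0.8, 0.8]' --delta_pos '[[0, 0, 0.12], [0, 0, 0.2], [0, 0, 0.2], [0, 0, 0.12], [0, 0, 0.053], [0, 0, 0]]' --delta_rot '[[0, 0, 0], [0, 0, 0], [0, 0, 0], [0, 0, 0], [0, 0, 0], [0, 0, 0]]'

```text
time: 24.05
ee_pos: [0.5035, 0.3199, 0.0935]
eef_rot: [0.999, 0.036, 0.0, 0.0]
ft_force: [0.2, 0.1, -4.6]
width: 0.0435
grip_force: 20.0
```

Call:
play_rows --claw '[0.35, 0.35, 0.35, 0.35, 0.35, 0.35, 0.35]' --delta_pos '[[0, 0, 0], [0, 0, 0], [0, 0, -0.05], [0, 0, -0.15], [0, 0, -0.2], [0, 0, -0.2], [0, 0, 0]]' --delta_rot '[[0, 0, 0], [0, 0, 0], [0, 0, 0], [0, 0, 0], [0, 0, 0], [0, 0, 0], [0, 0, 0]]'

```text
time: 24.75
ee_pos: [0.5049, 0.3227, 0.2207]
eef_rot: [0.999, 0.037, 0.005, -0.003]
ft_force: [-0.3, 1.2, 0.5]
width: 0.0571
grip_force: 0.0
```

```bash
python3 chk.py AE 3; python3 - <<'E'
from h import *
plan([(.52,.05,.22,0.0745),(.4271,-.0608,.17,0.0)])
E
```

```text
A score 0.998 shift 0 0 pos [ 0.6656 -0.0747  0.105 ]
E score 0.997 shift 0 0 pos [ 0.4271 -0.0608  0.105 ]
t 24.8 at [0.5042 0.3218 0.2176] yaw 0.074 F [-0.54  0.15 -0.71] w 0.0569 j [ 0.02  0.39 -0.85  1.51  0.3   1.36 -2.35]
-- 8
 [[-0.004, 0.227, -0.003], [-0.004, 0.227, -0.002], [-0.004, 0.227, -0.002], [-0.004, 0.227, -0.002], [-0.004, 0.227, -0.002], [-0.004, 0.227, -0.002], [-0.126, 0.129, 0.062], [-0.124, 0.132, 0.063]] 
 [[-0.0009, -0.0021, -0.0], [0.0, 0.0, -0.0], [0.0, 0.0, -0.0], [0.0, 0.0, -0.0], [0.0, 0.0, -0.0], [0.0, 0.0, -0.0], [0.0, 0.0, 0.0059], [0.0, 0.0, 0.0059]]
-- 2
 [[-0.121, 0.134, 0.063], [-0.119, 0.136, 0.062]] 
 [[0.0, 0.0, 0.0059], [0.0, 0.0, 0.0059]]
```

View pics/t3.png

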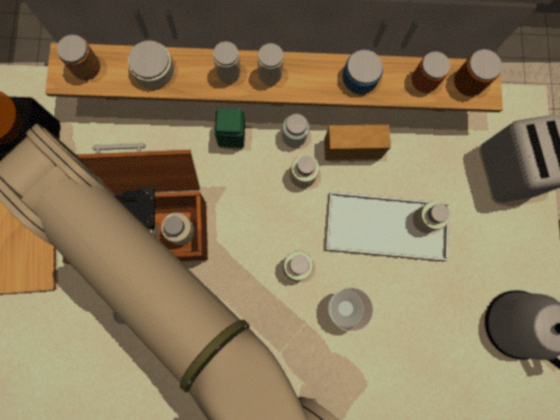

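One jar is upright in the tray at (434,215) and C is upright in the box at (175,228). A and E haven't moved. Next is E.

Call:
play_rows --claw '[0, 0, 0, 0, 0, 0, 0, 0]' --delta_pos '[[-0.043, 0.15, 0], [-0.06, 0.23, 0], [-0.06, 0.24, 0], [-0.06, 0.24, 0], [-0.06, 0.24, 0], [-0.06, 0.24, 0], [-0.06, 0.22, 0], [-0.06, 0.18, 0]]' --delta_rot '[[0, 0, 0], [0, 0, 0], [0, 0, 0], [0, 0, 0], [0, 0, 0], [0, 0, 0], [0, 0, 0], [0, 0, 0]]'

```text
time: 25.6
ee_pos: [0.4354, -0.0362, 0.2134]
eef_rot: [0.999, 0.036, 0.0, 0.0]
ft_force: [0.8, -0.6, -0.3]
width: 0.0871
grip_force: 0.0
```

Call:
play_rows --claw '[0, 0, 0, 0, 0, 0]' --delta_pos '[[-0.06, 0.13, 0], [0, 0, 0.1], [0, 0, 0.2], [0, 0, 0.13], [0, 0, 0], [0, 0, 0]]' --delta_rot '[[0, 0, 0], [0, 0, 0], [0, 0, 0], [0, 0, 0], [0, 0, 0], [0, 0, 0]]'

```text
time: 26.2
ee_pos: [0.4264, -0.0602, 0.1279]
eef_rot: [0.999, 0.037, 0.0, -0.0]
ft_force: [-0.1, 0.7, 1.4]
width: 0.0869
grip_force: 0.0
```

```bash
python3 - <<'E'
from h import *
plan([(.4271,-.0608,.079,0.0745)])
E
```

```text
t 26.2 at [ 0.4264 -0.0602  0.1279] yaw 0.074 F [-0.09  0.69  1.36] w 0.0869 j [ 0.66  0.02 -0.62  2.04  0.01  1.09 -1.46]
-- 1
 [[0.003, 0.004, 0.244]] 
 [[-0.0001, -0.0, -0.0001]]
```

Call:
play_rows --claw '[0, 0, 0.4, 0.8, 0.8, 0.8, 0.8, 0.8]' --delta_pos '[[0, 0, 0.13], [0, 0, 0.08], [0, 0, 0.034], [0, 0, 0], [0, 0, 0], [0, 0, 0], [0, 0, 0], [0, 0, 0]]' --delta_rot '[[0, 0, 0], [0, 0, 0], [0, 0, 0], [0, 0, 0], [0, 0, 0], [0, 0, 0], [0, 0, 0], [0, 0, 0]]'

```text
time: 27.0
ee_pos: [0.4266, -0.0605, 0.0788]
eef_rot: [0.999, 0.037, 0.0, 0.0]
ft_force: [-0.2, 0.2, 0.4]
width: 0.047
grip_force: 0.0
```

Call:
play_rows --claw '[0.8, 0.8, 0.8, 0.8, 0.8, 0.8, 0.8, 0.8]' --delta_pos '[[0, 0, 0], [0, 0, 0], [0, 0, -0.1], [0, 0, -0.2], [0, 0, -0.23], [0, 0, -0.17], [0, 0, -0.05], [0, 0, 0]]' --delta_rot '[[0, 0, 0], [0, 0, 0], [0, 0, 0], [0, 0, 0], [0, 0, 0], [0, 0, 0], [0, 0, 0], [0, 0, 0]]'

```text
time: 27.8
ee_pos: [0.4267, -0.0606, 0.229]
eef_rot: [0.999, 0.037, 0.001, 0.0]
ft_force: [-1.0, -0.5, -2.8]
width: 0.0435
grip_force: 20.0
```

```bash
python3 fz.py; python3 - <<'E'
from h import *
plan([tr(-.035,-.025,.22)])
plan([bo(.09,.25)])
E
```

```text
mean F [ 0.02  0.1  -2.36] fz [np.float64(-2.77), np.float64(-2.15), np.float64(-2.51), np.float64(-2.41), np.float64(-2.13), np.float64(-2.18)]
t 28.1 at [ 0.4256 -0.0603  0.227 ] yaw 0.074 F [ 0.45  0.47 -1.89] w 0.0433 j [ 0.69 -0.08 -0.61  1.9  -0.05  1.31 -1.4 ]
-- 6
 [[0.054, 0.222, 0.006], [0.058, 0.221, 0.006], [0.062, 0.22, 0.006], [0.066, 0.219, 0.006], [0.07, 0.218, 0.006], [0.074, 0.216, 0.006]] 
 [[-0.0003, 0.0006, 0.006], [0.0, 0.0, 0.006], [0.0, 0.0, 0.006], [0.0, 0.0, 0.006], [0.0, 0.0, 0.006], [0.0, 0.0, 0.006]]
t 28.1 at [ 0.4256 -0.0603  0.227 ] yaw 0.074 F [ 0.45  0.47 -1.89] w 0.0433 j [ 0.69 -0.08 -0.61  1.9  -0.05  1.31 -1.4 ]
-- 8
 [[0.052, -0.232, -0.011], [0.052, -0.232, -0.011], [0.052, -0.232, -0.011], [0.052, -0.232, -0.011], [0.052, -0.232, -0.011], [0.052, -0.232, -0.011], [0.052, -0.232, -0.011], [0.052, -0.232, -0.011]] 
 [[-0.0003, 0.0006, -0.0], [0.0, 0.0, -0.0], [0.0, 0.0, -0.0], [0.0, 0.0, -0.0], [0.0, 0.0, -0.0], [0.0, 0.0, -0.0], [0.0, 0.0, -0.0], [0.0, 0.0, -0.0]]
-- 2
 [[0.052, -0.232, -0.011], [0.052, -0.232, -0.011]] 
 [[0.0, 0.0, -0.0], [0.0, 0.0, -0.0]]
```

E is empty at about 2.4 N. It goes to the tray.

Call:
play_rows --claw '[0.8, 0.8, 0.8, 0.8, 0.8, 0.8, 0.8, 0.8]' --delta_pos '[[0.03, 0.12, 0], [0.058, 0.221, 0], [0.062, 0.23, 0], [0.066, 0.23, 0], [0.07, 0.23, 0], [0.06, 0.18, 0], [0.038, 0.105, 0], [0, 0, 0.1]]' --delta_rot '[[0, 0, 0.006], [0, 0, 0.006], [0, 0, 0.006], [0, 0, 0.006], [0, 0, 0.006], [0, 0, 0.006], [0, 0, 0], [0, 0, 0]]'

```text
time: 28.9
ee_pos: [0.5086, -0.3264, 0.2085]
eef_rot: [1.0, -0.022, 0.001, 0.001]
ft_force: [-0.1, -0.0, -2.3]
width: 0.0439
grip_force: 20.0
```

Call:
play_rows --claw '[0.8, 0.8, 0.8, 0.8, 0.8]' --delta_pos '[[0, 0, 0.2], [0, 0, 0.15], [0, 0, 0], [0, 0, 0], [0, 0, 0]]' --delta_rot '[[0, 0, 0], [0, 0, 0], [0, 0, 0], [0, 0, 0], [0, 0, 0]]'

```text
time: 29.4
ee_pos: [0.5091, -0.3226, 0.1403]
eef_rot: [1.0, -0.02, 0.001, 0.001]
ft_force: [0.5, -0.2, -2.4]
width: 0.0439
grip_force: 20.0
```

```bash
python3 - <<'E'
from h import *
plan([tr(-.035,-.025,.0865)])
E
```

```text
t 29.4 at [ 0.5091 -0.3226  0.1403] yaw -0.039 F [ 0.52 -0.22 -2.41] w 0.0439 j [ 0.82  0.37 -0.41  1.61  0.16  1.19 -1.23]
-- 2
 [[0.001, -0.003, 0.135], [0.001, -0.003, 0.135]] 
 [[0.0004, -0.0008, -0.0001], [0.0, 0.0, -0.0001]]
```

Call:
play_rows --claw '[0.8, 0.8, 0.8, 0.8, 0.8, 0.8, 0.3, 0.3]' --delta_pos '[[0, 0, 0.12], [0, 0, 0.1], [0, 0, 0.03], [0, 0, 0.02], [0, 0, 0], [0, 0, 0], [0, 0, 0], [0, 0, 0]]' --delta_rot '[[0, 0, 0], [0, 0, 0], [0, 0, 0], [0, 0, 0], [0, 0, 0], [0, 0, 0], [0, 0, 0], [0, 0, 0]]'

```text
time: 30.2
ee_pos: [0.5086, -0.3225, 0.0853]
eef_rot: [1.0, -0.02, 0.001, 0.0]
ft_force: [-0.1, 0.9, 0.0]
width: 0.0525
grip_force: 0.0
```

Call:
play_rows --claw '[0.3, 0.3, 0.3, 0.3, 0.3, 0.3]' --delta_pos '[[0, 0, -0.05], [0, 0, -0.2], [0, 0, -0.2], [0, 0, -0.1], [0, 0, 0], [0, 0, 0]]' --delta_rot '[[0, 0, 0], [0, 0, 0], [0, 0, 0], [0, 0, 0], [0, 0, 0], [0, 0, 0]]'

```text
time: 30.8
ee_pos: [0.5082, -0.3223, 0.1951]
eef_rot: [1.0, -0.02, 0.001, 0.0]
ft_force: [-0.2, -0.1, -0.6]
width: 0.0608
grip_force: 0.0
```

```bash
python3 chk.py A 4; python3 - <<'E'
from h import *
plan([(.6656,-.0747,.19,0.0)])
E
```

```text
A score 0.998 shift 0 0 pos [ 0.6656 -0.0747  0.105 ]
t 30.85 at [ 0.5077 -0.3221  0.1941] yaw -0.039 F [ 0.6  -0.57 -0.47] w 0.061 j [ 0.83  0.33 -0.42  1.55  0.14  1.29 -1.22]
-- 6
 [[0.123, -0.211, 0.003], [0.125, -0.21, 0.003], [0.126, -0.21, 0.003], [0.127, -0.209, 0.003], [0.129, -0.208, 0.003], [0.13, -0.207, 0.003]] 
 [[-0.0001, 0.0001, -0.0021], [0.0, 0.0, -0.0021], [0.0, 0.0, -0.0021], [0.0, 0.0, -0.0021], [0.0, 0.0, -0.0021], [0.0, 0.0, -0.0021]]
```

Call:
play_rows --claw '[0, 0, 0, 0, 0, 0, 0, 0]' --delta_pos '[[0.08, -0.13, 0], [0.12, -0.2, 0], [0.126, -0.21, 0], [0.127, -0.209, 0], [0.129, -0.208, 0], [0.11, -0.18, 0], [0.068, -0.118, 0], [0, 0, 0]]' --delta_rot '[[0, 0, -0.002], [0, 0, -0.002], [0, 0, -0.002], [0, 0, -0.002], [0, 0, -0.002], [0, 0, -0.002], [0, 0, 0], [0, 0, 0]]'

```text
time: 31.65
ee_pos: [0.6658, -0.0684, 0.1927]
eef_rot: [1.0, 0.003, -0.001, -0.002]
ft_force: [-0.1, 0.9, 0.1]
width: 0.0871
grip_force: 0.0
```

Call:
play_rows --claw '[0, 0, 0, 0]' --delta_pos '[[0, 0, 0.15], [0, 0, 0.15], [0, 0, 0], [0, 0, 0]]' --delta_rot '[[0, 0, 0], [0, 0, 0], [0, 0, 0], [0, 0, 0]]'

```text
time: 32.05
ee_pos: [0.6647, -0.075, 0.1342]
eef_rot: [1.0, -0.001, -0.001, -0.0]
ft_force: [-0.3, -0.2, -0.3]
width: 0.0873
grip_force: 0.0
```

```bash
python3 - <<'E'
from h import *
plan([(.6656,-.0747,.079,0.0)])
E
```

```text
t 32.05 at [ 0.6647 -0.075   0.1342] yaw -0.002 F [-0.29 -0.24 -0.33] w 0.0873 j [ 0.4   0.54 -0.51  1.42  0.26  1.26 -1.7 ]
-- 2
 [[0.003, -0.001, 0.138], [0.002, -0.001, 0.138]] 
 [[-0.0001, 0.0005, -0.0003], [0.0, 0.0, -0.0003]]
```

Call:
play_rows --claw '[0, 0, 0, 0.4, 0.8, 0.8, 0.8, 0.8]' --delta_pos '[[0.004, 0, 0.13], [0, 0, 0.1], [0, 0, 0.046], [0, 0, 0], [0, 0, 0], [0, 0, 0], [0, 0, 0], [0, 0, 0]]' --delta_rot '[[0, 0, 0], [0, 0, 0], [0, 0, 0], [0, 0, 0], [0, 0, 0], [0, 0, 0], [0, 0, 0], [0, 0, 0]]'

```text
time: 32.85
ee_pos: [0.6664, -0.0745, 0.0799]
eef_rot: [1.0, -0.001, 0.001, 0.0]
ft_force: [0.7, 0.4, 0.1]
width: 0.055
grip_force: 0.0
```

Call:
play_rows --claw '[0.8, 0.8, 0.8, 0.8, 0.8, 0.8, 0.8, 0.8]' --delta_pos '[[0, 0, 0], [0, 0, 0], [0, 0, -0.1], [0, 0, -0.2], [0, 0, -0.23], [0, 0, -0.17], [0, 0, -0.05], [0, 0, 0]]' --delta_rot '[[0, 0, 0], [0, 0, 0], [0, 0, 0], [0, 0, 0], [0, 0, 0], [0, 0, 0], [0, 0, 0], [0, 0, 0]]'

```text
time: 33.65
ee_pos: [0.6663, -0.0745, 0.2295]
eef_rot: [1.0, -0.001, 0.001, 0.0]
ft_force: [0.5, -0.3, -5.0]
width: 0.0433
grip_force: 20.0
```

```bash
python3 fz.py; python3 - <<'E'
from h import *
plan([tr(.055,0,.22)])
plan([bo(.09,.25)])
E
```

```text
mean F [-0.33 -0.27 -5.1 ] fz [np.float64(-4.95), np.float64(-5.63), np.float64(-5.33), np.float64(-5.47), np.float64(-4.31), np.float64(-4.9)]
t 33.95 at [ 0.6653 -0.0745  0.2272] yaw -0.002 F [ 1.21 -0.26 -4.52] w 0.0434 j [ 0.4   0.48 -0.52  1.3   0.23  1.43 -1.67]
-- 5
 [[-0.127, 0.158, 0.007], [-0.126, 0.159, 0.007], [-0.124, 0.16, 0.007], [-0.123, 0.161, 0.007], [-0.122, 0.162, 0.007]] 
 [[-0.0001, 0.0009, 0.0024], [0.0, 0.0, 0.0024], [0.0, 0.0, 0.0024], [0.0, 0.0, 0.0024], [0.0, 0.0, 0.0024]]
t 33.95 at [ 0.6653 -0.0745  0.2272] yaw -0.002 F [ 1.21 -0.26 -4.52] w 0.0434 j [ 0.4   0.48 -0.52  1.3   0.23  1.43 -1.67]
-- 8
 [[-0.078, -0.22, -0.01], [-0.076, -0.221, -0.01], [-0.075, -0.221, -0.01], [-0.073, -0.222, -0.01], [-0.072, -0.222, -0.01], [-0.07, -0.223, -0.01], [-0.069, -0.223, -0.01], [-0.067, -0.224, -0.01]] 
 [[-0.0001, 0.0009, -0.0022], [0.0, 0.0, -0.0022], [0.0, 0.0, -0.0022], [0.0, 0.0, -0.0022], [0.0, 0.0, -0.0022], [0.0, 0.0, -0.0022], [0.0, 0.0, -0.0022], [0.0, 0.0, -0.0022]]
-- 3
 [[-0.065, -0.224, -0.01], [-0.064, -0.225, -0.01], [-0.062, -0.225, -0.01]] 
 [[0.0, 0.0, -0.0022], [0.0, 0.0, -0.0022], [0.0, 0.0, -0.0022]]
```

A is full at about 5.1 N. It goes to the third slot, routed in front of the lid.

```bash
python3 - <<'E'
from h import *
x,y,z,_=bo(.09,.25)
plan([(.51,.08,.25,.1),(x,y,z,.25)],step=.045)
E
```

```text
t 33.95 at [ 0.6653 -0.0745  0.2272] yaw -0.002 F [ 1.21 -0.26 -4.52] w 0.0434 j [ 0.4   0.48 -0.52  1.3   0.23  1.43 -1.67]
-- 8
 [[-0.156, -0.154, -0.022], [-0.152, -0.157, -0.023], [-0.149, -0.16, -0.023], [-0.146, -0.163, -0.023], [-0.143, -0.166, -0.023], [0.011, -0.206, 0.0], [0.015, -0.206, 0.0], [0.019, -0.206, 0.0]] 
 [[-0.0001, 0.0009, -0.0065], [0.0, 0.0, -0.0065], [0.0, 0.0, -0.0065], [0.0, 0.0, -0.0065], [0.0, 0.0, -0.0065], [0.0, 0.0, -0.006], [0.0, 0.0, -0.006], [0.0, 0.0, -0.006]]
-- 5
 [[0.023, -0.205, 0.0], [0.027, -0.205, 0.0], [0.031, -0.204, 0.0], [0.034, -0.204, 0.0], [0.038, -0.203, 0.0]] 
 [[0.0, 0.0, -0.006], [0.0, 0.0, -0.006], [0.0, 0.0, -0.006], [0.0, 0.0, -0.006], [0.0, 0.0, -0.006]]
```

Call:
play_rows --claw '[0.8, 0.8, 0.8, 0.8, 0.8, 0.8, 0.8, 0.8]' --delta_pos '[[-0.156, -0.154, -0.023], [-0.152, -0.157, -0.023], [-0.149, -0.16, -0.023], [-0.146, -0.163, -0.023], [-0.143, -0.166, -0.023], [0.011, -0.206, 0], [0.015, -0.206, 0], [0.019, -0.206, 0]]' --delta_rot '[[0, 0, -0.0065], [0, 0, -0.0065], [0, 0, -0.0065], [0, 0, -0.0065], [0, 0, -0.0065], [0, 0, -0.006], [0, 0, -0.006], [0, 0, -0.006]]'

```text
time: 34.75
ee_pos: [0.5043, 0.2046, 0.252]
eef_rot: [0.997, 0.078, 0.0, 0.0]
ft_force: [0.8, -0.3, -4.5]
width: 0.0435
grip_force: 20.0
```

Call:
play_rows --claw '[0.8, 0.8, 0.8, 0.8, 0.8, 0.8, 0.8, 0.8]' --delta_pos '[[0.023, -0.205, 0], [0.027, -0.205, 0], [0.031, -0.204, 0], [0.034, -0.204, 0], [0.028, -0.14, 0], [0.01, -0.063, 0], [0, 0, 0.05], [0, 0, 0]]' --delta_rot '[[0, 0, -0.006], [0, 0, -0.006], [0, 0, -0.006], [0, 0, -0.006], [0, 0, -0.006], [0, 0, 0], [0, 0, 0], [0, 0, 0]]'

```text
time: 35.55
ee_pos: [0.4951, 0.408, 0.2399]
eef_rot: [0.992, 0.125, -0.001, 0.001]
ft_force: [0.3, -0.7, -5.2]
width: 0.0436
grip_force: 20.0
```

```bash
python3 - <<'E'
from h import *
x,y,z,_=bo(.09,.0905)
plan([(x,y,z,.25)],step=.045)
E
```

```text
t 35.55 at [0.4951 0.408  0.2399] yaw 0.25 F [ 0.28 -0.71 -5.23] w 0.0436 j [-0.2   0.48 -0.8   1.35  0.34  1.46 -2.3 ]
-- 4
 [[0.001, -0.003, 0.187], [0.001, -0.002, 0.187], [0.001, -0.002, 0.187], [0.001, -0.002, 0.187]] 
 [[0.0007, 0.0007, 0.0], [0.0, 0.0, 0.0], [0.0, 0.0, 0.0], [0.0, 0.0, 0.0]]
```

Call:
play_rows --claw '[0.8, 0.8, 0.8, 0.8, 0.8, 0.8]' --delta_pos '[[0.004, -0.008, 0.15], [0, 0, 0.22], [0, 0, 0.2], [0, 0, 0.12], [0, 0, 0.05], [0, 0, 0]]' --delta_rot '[[0, 0, 0], [0, 0, 0], [0, 0, 0], [0, 0, 0], [0, 0, 0], [0, 0, 0]]'

```text
time: 36.15
ee_pos: [0.4959, 0.4095, 0.0933]
eef_rot: [0.992, 0.124, -0.001, 0.001]
ft_force: [0.1, -0.1, -4.0]
width: 0.0439
grip_force: 20.0
```

Call:
play_rows --claw '[0.35, 0.35, 0.35, 0.35, 0.35, 0.35, 0.35, 0.35]' --delta_pos '[[0, 0, 0], [0, 0, 0], [0, 0, -0.05], [0, 0, -0.15], [0, 0, -0.2], [0, 0, -0.2], [-0.1, 0.1, -0.1], [-0.15, 0.15, 0]]' --delta_rot '[[0, 0, 0], [0, 0, 0], [0, 0, 0], [0, 0, 0], [0, 0, 0], [0, 0, 0], [0, 0, 0], [0, 0, 0]]'

```text
time: 36.95
ee_pos: [0.4598, 0.3534, 0.2391]
eef_rot: [0.992, 0.127, 0.003, -0.002]
ft_force: [0.3, -0.6, 0.5]
width: 0.0565
grip_force: 0.0
```

Call:
play_rows --claw '[0.35, 0.35, 0.35, 0.35, 0.35, 0.35, 0.35, 0.35]' --delta_pos '[[-0.05, 0.23, 0], [0.05, 0.23, 0], [0.05, 0.23, 0], [0.05, 0.23, 0], [0.05, 0.23, 0], [0.05, 0.23, 0], [0, 0.15, 0], [0, 0, 0]]' --delta_rot '[[0, 0, 0], [0, 0, 0], [0, 0, 0], [0, 0, 0], [0, 0, 0], [0, 0, 0], [0, 0, 0], [0, 0, 0]]'

```text
time: 37.75
ee_pos: [0.5759, 0.0588, 0.2355]
eef_rot: [0.993, 0.122, 0.001, 0.001]
ft_force: [-0.0, -0.9, -0.6]
width: 0.0564
grip_force: 0.0
```

```bash
python3 - <<'E'
from h import *
from bench import r
for n in("top","scene"): cv2.imwrite(f"pics/{n}5.png",r.camera(n)["pixels"][:,:,::-1])
plan([])
a=cv2.imread("pics/top5.png");b=cv2.imread("pics/scene5.png")
A=cv2.resize(a[130:280,40:230],None,fx=2,fy=2);B=cv2.resize(b[80:290,250:480],None,fx=1.8,fy=1.8);C=cv2.resize(a[180:270,310:460],None,fx=2,fy=2)
h=max(A.shape[0]+C.shape[0],B.shape[0]);W=np.zeros((h,A.shape[1]+B.shape[1],3),np.uint8)
W[:A.shape[0],:A.shape[1]]=A;W[A.shape[0]:A.shape[0]+C.shape[0],:C.shape[1]]=C;W[:B.shape[0],A.shape[1]:]=B;cv2.imwrite("pics/m5.png",W)
E
```

```text
t 37.85 at [0.5746 0.0644 0.2356] yaw 0.251 F [-0.92  0.39  1.55] w 0.0569 j [ 0.38  0.29 -0.69  1.54  0.19  1.37 -1.65]
```

View pics/m5.png

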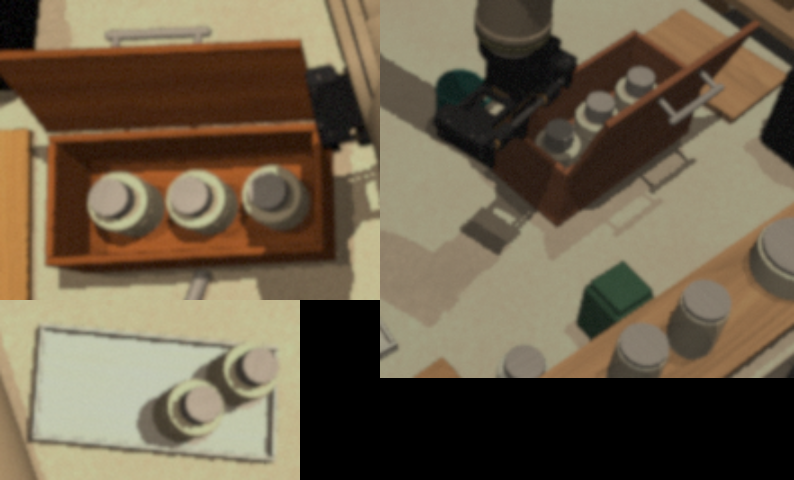

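All three full jars stand in the box, at crop (110,198), (187,194) and (268,192). Both empties stand on the tray. The raised handle runs from (107,35) to (210,32) in the crop. I'll compute its position before regripping it.

```bash
python3 - <<'E'
from h import *
for u,v in[(107,35),(210,32)]: print(w("top",40+u/2,130+v/2,.2247+.004).round(4))
H=np.array([.5766,.3259]);bx=np.array([np.cos(.0745),np.sin(.0745)])
for th in(1.8,1.889,1.95): print(th,(H-bx*.128*np.cos(th+.359)).round(4), .125+.128*np.sin(th+.359)-.0187)
plan([(.575,.10,.37,.4),(.664,.331,.37,1.645)],step=.046)
E
```

```text
[0.6517 0.3855 0.2287]
[0.6588 0.2788 0.2287]
1.8 [0.6474 0.3312] 0.21278815924999958
1.889 [0.6566 0.3319] 0.20605398235519065
1.95 [0.6625 0.3323] 0.20097886183426225
t 37.85 at [0.5746 0.0644 0.2356] yaw 0.251 F [-0.92  0.39  1.55] w 0.0569 j [ 0.38  0.29 -0.69  1.54  0.19  1.37 -1.65]
-- 8
 [[0.012, -0.043, -0.168], [0.013, -0.043, -0.168], [0.015, -0.042, -0.168], [0.016, -0.041, -0.168], [0.096, -0.099, 0.0], [0.108, -0.085, 0.0], [0.119, -0.069, 0.0], [0.127, -0.052, 0.0]] 
 [[0.0, -0.0007, -0.0119], [0.0, 0.0, -0.0119], [0.0, 0.0, -0.0119], [0.0, 0.0, -0.0119], [0.0, 0.0, -0.044], [0.0, 0.0, -0.044], [0.0, 0.0, -0.044], [0.0, 0.0, -0.044]]
-- 5
 [[0.133, -0.034, 0.0], [0.137, -0.015, 0.0], [0.137, 0.004, 0.0], [0.136, 0.023, 0.0], [0.131, 0.041, 0.0]] 
 [[0.0, 0.0, -0.044], [0.0, 0.0, -0.044], [0.0, 0.0, -0.044], [0.0, 0.0, -0.044], [0.0, 0.0, -0.044]]
```

Call:
play_rows --claw '[0.725, 0.725, 0.725, 0.725, 0.725, 0.725, 0.725, 0.725]' --delta_pos '[[0.012, -0.043, -0.168], [0.013, -0.043, -0.168], [0.015, -0.042, -0.168], [0.016, -0.041, -0.168], [0.096, -0.099, 0], [0.108, -0.085, 0], [0.119, -0.069, 0], [0.127, -0.052, 0]]' --delta_rot '[[0, 0, -0.0119], [0, 0, -0.0119], [0, 0, -0.0119], [0, 0, -0.0119], [0, 0, -0.044], [0, 0, -0.044], [0, 0, -0.044], [0, 0, -0.044]]'

```text
time: 38.65
ee_pos: [0.6134, 0.2057, 0.3701]
eef_rot: [0.886, 0.463, 0.001, -0.0]
ft_force: [0.4, 0.3, -0.3]
width: 0.0241
grip_force: 0.0
```

Call:
play_rows --claw '[0.725, 0.725, 0.725, 0.725, 0.725, 0.725, 0.725, 0.725]' --delta_pos '[[0.133, -0.034, 0], [0.137, -0.015, 0], [0.137, 0.004, 0], [0.136, 0.023, 0], [0.131, 0.041, 0], [0, 0, 0.1], [0, 0, 0], [0, 0, 0]]' --delta_rot '[[0, 0, -0.044], [0, 0, -0.044], [0, 0, -0.044], [0, 0, -0.044], [0, 0, -0.044], [0, 0, 0], [0, 0, 0], [0, 0, 0]]'

```text
time: 39.45
ee_pos: [0.663, 0.3312, 0.3497]
eef_rot: [0.68, 0.733, 0.0, -0.0]
ft_force: [0.5, 0.5, -0.4]
width: 0.0237
grip_force: 0.0
```

```bash
python3 - <<'E'
from h import *
plan([(.6605,.3315,.275,1.645),(.6605,.3315,.206,1.645)])
E
```

```text
t 39.45 at [0.663  0.3312 0.3497] yaw 1.646 F [ 0.48  0.47 -0.35] w 0.0237 j [-0.15  0.72 -0.88  0.78  0.55  1.81 -0.67]
-- 4
 [[0.001, -0.006, 0.187], [0.001, -0.006, 0.187], [0.0, 0.0, 0.173], [0.0, 0.0, 0.173]] 
 [[0.0001, -0.0001, 0.0001], [0.0, 0.0, 0.0001], [0.0, 0.0, 0.0], [0.0, 0.0, 0.0]]
```

Call:
play_rows --claw '[0.725, 0.725, 0.725, 0.725, 0.725, 0.725, 0.725]' --delta_pos '[[0.002, -0.012, 0.18], [0, 0, 0.18], [0, 0, 0.1], [0, 0, 0.1], [0, 0, 0.09], [0, 0, 0.07], [0, 0, 0]]' --delta_rot '[[0, 0, 0], [0, 0, 0], [0, 0, 0], [0, 0, 0], [0, 0, 0], [0, 0, 0], [0, 0, 0]]'

```text
time: 40.15
ee_pos: [0.6619, 0.3302, 0.2045]
eef_rot: [0.681, 0.732, 0.0, 0.0]
ft_force: [2.7, -0.0, -0.6]
width: 0.0238
grip_force: 0.8
```

Call:
play_rows --claw '[1, 1, 1, 1, 1]' --delta_pos '[[0, -0.015, 0], [0, 0, 0], [0, 0, 0], [0, 0, 0], [0, 0, 0]]' --delta_rot '[[0, 0, 0], [0, 0, 0], [0, 0, 0], [0, 0, 0], [0, 0, 0]]' --squeeze 25

```text
time: 40.65
ee_pos: [0.658, 0.331, 0.2047]
eef_rot: [0.68, 0.733, -0.0, -0.0]
ft_force: [-3.9, -0.5, -0.4]
width: 0.0092
grip_force: 24.7
```

```bash
python3 lid.py 1.89 0.3 24
```

```text
t 40.65 [0.658  0.331  0.2047] F [-3.88 -0.47 -0.38] w 0.009174348089884871 24.66526597738266 [-0.05  0.74 -0.88  1.09  0.55  1.53 -0.73]
theta est 1.9035904115753572 handle now vs plan [ 0.0013 -0.0009 -0.0012]
[[0.0, -0.034, -0.025], [0.0, -0.035, -0.023], [0.0, -0.037, -0.021], [0.0, -0.038, -0.018], [0.0, -0.039, -0.016], [0.0, -0.04, -0.013], [0.0, -0.041, -0.01], [0.0, -0.042, -0.008]]
[[0.0, -0.042, -0.005], [0.0, -0.042, -0.002], [0.0, -0.042, 0.001], [0.0, -0.042, 0.004], [0.0, -0.042, 0.006], [0.0, -0.041, 0.009], [0.0, -0.041, 0.012], [0.0, -0.04, 0.014]]
[[0.0, -0.039, 0.017], [0.0, -0.038, 0.02], [0.0, -0.036, 0.022], [0.0, -0.035, 0.024], [0.0, -0.033, 0.027], [0.0, -0.031, 0.029], [0.0, -0.029, 0.031], [0.0, -0.027, 0.033]]
```

Call:
play_rows --claw '[1, 1, 1, 1, 1, 1, 1, 1]' --delta_pos '[[0, -0.034, -0.025], [0, -0.035, -0.023], [0, -0.037, -0.021], [0, -0.038, -0.018], [0, -0.039, -0.016], [0, -0.04, -0.013], [0, -0.041, -0.01], [0, -0.042, -0.008]]' --delta_rot '[[0, 0, 0], [0, 0, 0], [0, 0, 0], [0, 0, 0], [0, 0, 0], [0, 0, 0], [0, 0, 0], [0, 0, 0]]'

```text
time: 41.45
ee_pos: [0.5968, 0.3261, 0.2314]
eef_rot: [0.68, 0.733, 0.0, 0.0]
ft_force: [2.4, 3.8, -10.0]
width: 0.0094
grip_force: 25.1
```

Call:
play_rows --claw '[1, 1, 1, 1, 1, 1, 1, 1]' --delta_pos '[[0, -0.042, -0.005], [0, -0.042, -0.002], [0, -0.042, 0.001], [0, -0.042, 0.004], [0, -0.042, 0.006], [0, -0.041, 0.009], [0, -0.041, 0.012], [0, -0.04, 0.014]]' --delta_rot '[[0, 0, 0], [0, 0, 0], [0, 0, 0], [0, 0, 0], [0, 0, 0], [0, 0, 0], [0, 0, 0], [0, 0, 0]]'

```text
time: 42.25
ee_pos: [0.5305, 0.3211, 0.2236]
eef_rot: [0.68, 0.733, 0.0, 0.0]
ft_force: [3.8, -0.3, -1.8]
width: 0.0096
grip_force: 25.1
```

```bash
python3 lid.py .83 0.2 16
```

```text
t 42.25 [0.5305 0.3211 0.2236] F [ 3.78 -0.31 -1.84] w 0.009601982223042878 25.091953799128532 [ 0.1   0.5  -0.99  1.43  0.41  1.43 -0.82]
theta est 0.8358992604679578 handle now vs plan [ 0.0015 -0.0013 -0.0015]
[[-0.0, -0.023, 0.01], [-0.0, -0.023, 0.011], [-0.0, -0.022, 0.012], [-0.0, -0.022, 0.013], [-0.0, -0.021, 0.013], [-0.0, -0.021, 0.014], [-0.0, -0.02, 0.015], [-0.0, -0.02, 0.016]]
[[-0.0, -0.019, 0.017], [-0.0, -0.018, 0.017], [-0.0, -0.018, 0.018], [-0.0, -0.017, 0.019], [-0.0, -0.016, 0.019], [-0.0, -0.015, 0.02], [-0.0, -0.015, 0.021], [-0.0, -0.014, 0.021]]
```

Call:
play_rows --claw '[1, 1, 1, 1, 1, 1, 1, 1]' --delta_pos '[[0, -0.046, 0.021], [0, -0.044, 0.025], [0, -0.042, 0.027], [0, -0.04, 0.031], [0, -0.037, 0.034], [0, -0.035, 0.037], [0, -0.031, 0.039], [0, -0.029, 0.042]]' --delta_rot '[[0, 0, 0], [0, 0, 0], [0, 0, 0], [0, 0, 0], [0, 0, 0], [0, 0, 0], [0, 0, 0], [0, 0, 0]]'

```text
time: 43.05
ee_pos: [0.4708, 0.3165, 0.1718]
eef_rot: [0.681, 0.733, 0.001, 0.0]
ft_force: [12.0, 2.6, -5.3]
width: 0.01
grip_force: 25.1
```

```bash
python3 lid.py .2 -0.04 8
```

```text
t 43.05 [0.4708 0.3165 0.1718] F [11.98  2.65 -5.34] w 0.010049491816044502 25.146655440330505 [ 0.15  0.42 -1.03  1.65  0.37  1.29 -0.87]
theta est 0.19327479895198785 handle now vs plan [ 0.0024 -0.0013 -0.0024]
[[-0.0, -0.01, 0.016], [-0.0, -0.009, 0.017], [-0.0, -0.009, 0.017], [-0.0, -0.008, 0.017], [-0.0, -0.008, 0.017], [-0.0, -0.007, 0.018], [-0.0, -0.007, 0.018], [-0.0, -0.006, 0.018]]
```

Call:
play_rows --claw '[1, 1, 1, 1, 1, 1]' --delta_pos '[[0, -0.004, 0.016], [0, -0.004, 0.016], [0, -0.004, 0.016], [0, -0.004, 0.016], [0, -0.003, 0.012], [0, 0, 0]]' --delta_rot '[[0, 0, 0], [0, 0, 0], [0, 0, 0], [0, 0, 0], [0, 0, 0], [0, 0, 0]]'

```text
time: 43.65
ee_pos: [0.4628, 0.3159, 0.156]
eef_rot: [0.68, 0.734, -0.004, -0.001]
ft_force: [-12.3, -5.9, 3.4]
width: 0.0093
grip_force: 24.6
```

Call:
play_rows --claw '[1, 1, 1, 1]' --delta_pos '[[0, 0, 0.012], [0, 0, 0.012], [0, 0, 0], [0, 0, 0]]' --delta_rot '[[0, 0, 0], [0, 0, 0], [0, 0, 0], [0, 0, 0]]'

```text
time: 44.05
ee_pos: [0.4607, 0.3158, 0.1507]
eef_rot: [0.679, 0.734, -0.005, -0.002]
ft_force: [-21.8, -8.6, 6.6]
width: 0.0099
grip_force: 24.4
```

Call:
play_rows --claw '[1, 1, 1, 1, 1]' --delta_pos '[[0, -0.012, 0.004], [0, -0.008, 0.004], [0, 0, 0.006], [0, 0, 0], [0, 0, 0]]' --delta_rot '[[0, 0, 0], [0, 0, 0], [0, 0, 0], [0, 0, 0], [0, 0, 0]]'

```text
time: 44.55
ee_pos: [0.4599, 0.3157, 0.1487]
eef_rot: [0.68, 0.733, -0.003, -0.001]
ft_force: [-8.0, -3.5, 4.8]
width: 0.0097
grip_force: 24.7
```

```bash
python3 lid.py 0 -0.04 8|head -2
```

```text
t 44.55 [0.4599 0.3157 0.1487] F [-8.01 -3.5   4.76] w 0.009680774824370323 24.666187092661858 [ 0.15  0.43 -1.03  1.69  0.38  1.25 -0.89]
theta est -0.011616310377178973 handle now vs plan [ 0.0028 -0.0012 -0.0026]
```

Call:
play_rows --claw '[1, 1, 1, 1]' --delta_pos '[[0, -0.006, 0.01], [0, 0, 0.005], [0, 0, 0], [0, 0, 0]]' --delta_rot '[[0, 0, 0], [0, 0, 0], [0, 0, 0], [0, 0, 0]]'

```text
time: 44.95
ee_pos: [0.4595, 0.3157, 0.1473]
eef_rot: [0.68, 0.733, -0.002, -0.0]
ft_force: [-9.9, -8.5, 16.6]
width: 0.0097
grip_force: 23.7
```

```bash
python3 lid.py 0 -0.04 8|head -2; python3 - <<'E'
from h import *
from bench import r
im=r.camera("scene")["pixels"][:,:,::-1]; cv2.imwrite("pics/c6.png",cv2.resize(im[70:220,280:470],None,fx=4,fy=4,interpolation=cv2.INTER_CUBIC))
E
```

```text
t 44.95 [0.4595 0.3157 0.1473] F [-9.92 -8.51 16.64] w 0.009726309145602281 23.65945684723556 [ 0.15  0.43 -1.03  1.7   0.38  1.24 -0.89]
theta est -0.02371268655694264 handle now vs plan [ 0.0024 -0.0012 -0.004 ]
```

View pics/c6.png

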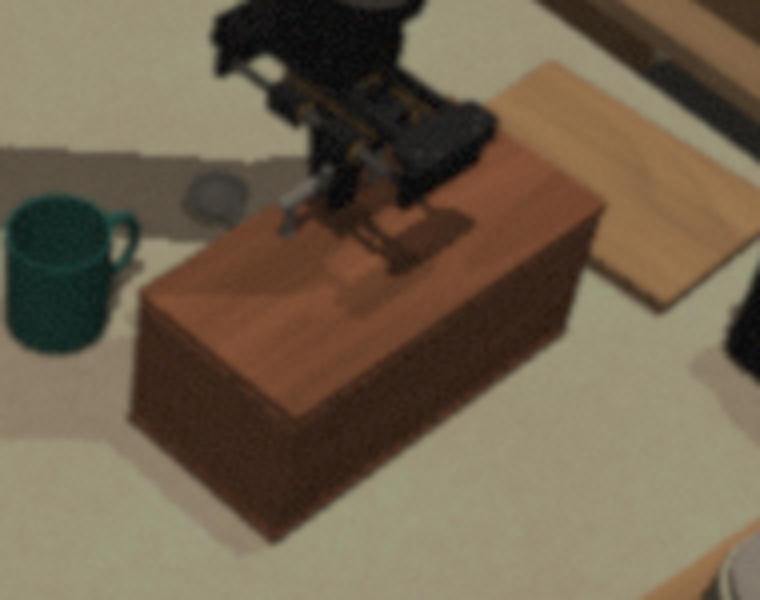

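Pressing further raises Fz to 17 N with hardly any movement, so the lid is against its stop. The picture shows it flush on the box. I'll ease off, release and retreat.

Call:
play_rows --claw '[1, 0.5, 0.5, 0.5, 0.5, 0.5, 0.5, 0.5]' --delta_pos '[[0, 0, -0.006], [0, 0, 0], [0, 0, 0], [0, 0, 0], [0, 0, -0.05], [0, 0, -0.15], [0, 0, -0.24], [0, 0, -0.24]]' --delta_rot '[[0, 0, 0], [0, 0, 0], [0, 0, 0], [0, 0, 0], [0, 0, 0], [0, 0, 0], [0, 0, 0], [0, 0, 0]]'

```text
time: 45.8
ee_pos: [0.461, 0.316, 0.2859]
eef_rot: [0.68, 0.733, -0.0, -0.0]
ft_force: [1.4, 0.9, 0.3]
width: 0.043
grip_force: 0.0
```

Call:
play_rows --claw '[0.5, 0.5, 0.5, 0.5, 0.5, 0.5, 0.5, 0.5]' --delta_pos '[[-0.15, 0, 0], [-0.24, 0, 0], [-0.24, 0, 0], [-0.24, 0, 0], [-0.24, 0, 0], [-0.15, 0, 0], [0, 0, 0], [0, 0, 0]]' --delta_rot '[[0, 0, 0], [0, 0, 0], [0, 0, 0], [0, 0, 0], [0, 0, 0], [0, 0, 0], [0, 0, 0], [0, 0, 0]]'

```text
time: 46.6
ee_pos: [0.4802, 0.0649, 0.2844]
eef_rot: [0.681, 0.732, 0.0, 0.0]
ft_force: [-0.2, 0.3, 0.5]
width: 0.0432
grip_force: 0.0
```

```bash
python3 - <<'E'
from h import *
from bench import r
for n in("top","scene"): cv2.imwrite(f"pics/{n}7.png",r.camera(n)["pixels"][:,:,::-1])
o=cv2.imread("pics/top0.png").astype(int);a=cv2.imread("pics/top7.png").astype(int)
print("box region diff",abs(o-a)[190:250,75:205].mean(), "noise",abs(o-a)[140:180,90:190].mean())
plan([])
E
```

```text
box region diff 11.398333333333333 noise 12.276
t 46.7 at [0.4801 0.0664 0.2842] yaw 1.647 F [ 0.27 -0.04  0.6 ] w 0.0438 j [ 0.74  0.06 -0.99  1.68  0.05  1.43 -0.18]
```

View pics/top7.png

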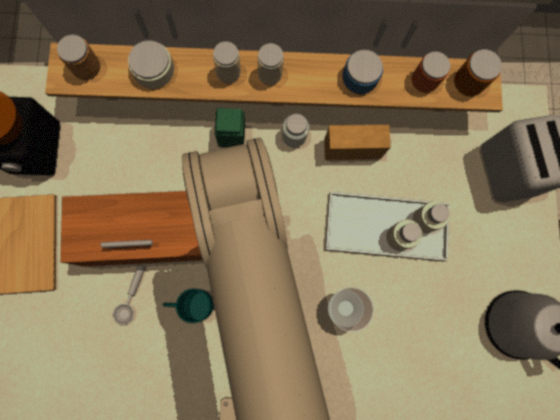

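View pics/scene7.png

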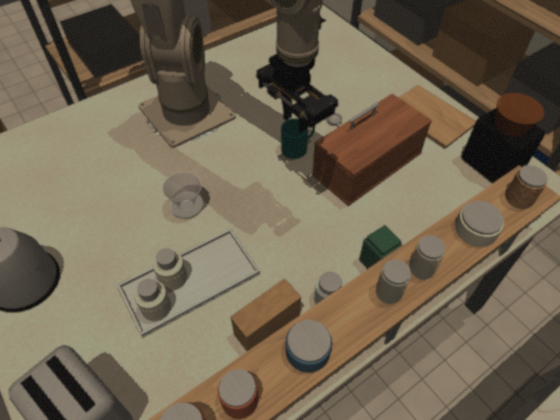

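The lid is shut, with the handle at (127,244) as at the start. Both empties stand on the tray at (407,233) and (435,214), the bystanders haven't moved, and the arm is clear.

```bash
python3 -c "
from bench import r
print(r.close_job())"
```

```text
the job is handed in; nothing more can be done
None
```

I handed the job in at about 47 s: the three full jars stand upright in the box with the lid pressed down to its stop, the two empty jars stand upright on the tray, and the other things were not moved.

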